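# Close up the antipasti pots for the night

### The job

Close up the four antipasti pots for the night: clear the serving fork off the large round pot and lay it flat in the cutlery tray, and put each of the four wooden lids on the pot of its own shape and size, dropped fully home so that it lies level on the rim. Do not tip any of the pots.

Things in the scene. Friction and masses are not known exactly. Their poses are not given: they have to be found in the camera images.
- pot_large: Large round pale stoneware pot, open at the top, 58 mm tall, walls 6 mm thick, 0.55 to 0.95 kg, loose on the worktop; origin: centre of its underside, z up. 108 mm across, mouth 96 mm across; holds green olives (fixed in it) up to 38 mm. At the start the serving fork lies across its mouth.
- pot_small: Small round pale stoneware pot, open at the top, 58 mm tall, walls 6 mm thick, 0.55 to 0.95 kg, loose on the worktop; origin: centre of its underside, z up. 80 mm across, mouth 68 mm across; holds small dark olives (fixed in it) up to 38 mm. Behind the pots the cheese cutter's raised wire bow stands 0.42 m tall at x 0.73 to 0.87, y -0.02: keep clear of it.
- pot_square: Square pale stoneware pot, open at the top, 58 mm tall, walls 6 mm thick, 0.55 to 0.95 kg, loose on the worktop; origin: centre of its underside, z up. 86 x 86 mm with rounded corners, mouth 74 x 74 mm, sides along its x and y; holds pickled onions (fixed in it) up to 38 mm.
- pot_oblong: Oblong pale stoneware pot, open at the top, 58 mm tall, walls 6 mm thick, 0.55 to 0.95 kg, loose on the worktop; origin: centre of its underside, z up. 74 mm along its x and 116 mm along its y, rounded corners, mouth 62 x 104 mm; holds gherkins (fixed in it) up to 38 mm.
- lid_large: Large round lid, 108 mm across, step 88 mm across. Light wood, 0.1 to 0.17 kg: 8 mm plate, under it a step 8 mm deep that drops into the mouth with 4 mm play all round; in the middle of the top an upright round knob 24 mm across, 16 to 44 mm above the origin. Origin: centre of the step's underside, z up; seated it is 50 mm above the pot's origin.
- lid_small: Small round lid, 80 mm across, step 60 mm across. Light wood, 0.1 to 0.17 kg: 8 mm plate, under it a step 8 mm deep that drops into the mouth with 4 mm play all round; in the middle of the top an upright round knob 24 mm across, 16 to 44 mm above the origin. Origin: centre of the step's underside, z up; seated it is 50 mm above the pot's origin.
- lid_square: Square lid, 86 x 86 mm, step 66 x 66 mm, sides along its x and y. Light wood, 0.1 to 0.17 kg: 8 mm plate, under it a step 8 mm deep that drops into the mouth with 4 mm play all round; in the middle of the top an upright round knob 24 mm across, 16 to 44 mm above the origin. Origin: centre of the step's underside, z up; seated it is 50 mm above the pot's origin.
- lid_oblong: Oblong lid, 74 mm along its x and 116 mm along its y, step 54 x 96 mm. Light wood, 0.1 to 0.17 kg: 8 mm plate, under it a step 8 mm deep that drops into the mouth with 4 mm play all round; in the middle of the top an upright round knob 24 mm across, 16 to 44 mm above the origin. Origin: centre of the step's underside, z up; seated it is 50 mm above the pot's origin.
- fork: Serving fork, 180 mm long, about 0.08 kg, flat underneath; at the start it lies level across the rim of the large round pot. Origin: middle of its length, on the underside; x points from handle to tines, z up. Dark wooden handle 15 mm wide, 11 mm high, from x = -90 to +14 mm; steel head 4 mm thick, up to 26 mm wide. It balances near x = -14 mm.
- tray: Shallow steel cutlery tray, 216 mm along its x, 84 mm along its y, 15 mm high, 0.6 kg; inside 202 x 70 mm, floor 5 mm above the worktop. Stands at the left or the right end of the work with its long side roughly pointing away from the robot. Origin at the centre of its underside, z up.

How it is judged:
By the outcome, as a careful person would: the job done as asked, in the order asked, and still so for the second after the job is handed in, with the robot touching nothing.
It also fails if it takes over 128 s, if anything falls off the work surface, if the arm or the gripper's body presses on something with over 40 N, if the wrist force passes 120 N, or if a joint passes its speed limit or range.

### The arm

A 7-joint arm with a two-finger parallel gripper is mounted at the origin on a cart in front of the work surface, level with it; the furniture and walls round the work are solid. World frame = base frame: x ahead of the robot, y to its left, z up, the work surface at z = 0. Lengths are in m, angles in degrees, forces in N, time in s.
With the tool pointing down it reaches from about 0.375 to 0.925 m from the base axis. Payload 3.1 kg.
Tool frame: the origin (TCP) lies at the very end of the fingers, on their centre line; the grasp point (between the pads) lies 19 mm behind it; z points along the fingers, x is the direction in which the jaws open and shut, and the axes are right-handed (so a half turn about z gives the same grasp; the last joint's range is limited). The gripper opens to 85 mm and grips with 20 to 120 N. Pads are 22 mm wide; open, the fingers measure 114 mm over their backs; the gripper's body (76 mm by 85 mm) begins 54 mm behind the grasp point. The pads swing forward as they close: fully open they stand 13 mm farther back than shut.
Start: joints at [67.62, 21.939, 2.515, 91.553, -1.026, 66.532, -2.859], TCP at [0.188, -0.622, 0.231] pointing down, gripper open.
Joint ranges: [-149.38, 149.38], [-23.57, 123.04], [-84.95, 90], [0, 143.3], [-89.99, 269.99], [3.08, 112.72], [-163.45, 163.45]. Speed limits (degrees/s): [159.86, 159.86, 180, 180, 180, 180, 180].

### API

Orientations are given as [roll, pitch, yaw] about the fixed x, y, z axes, in that order (R = Rz(yaw) Ry(pitch) Rx(roll)).
In Python, from station import robot gives the robot as it stands.
- The arm moves only by the shell command python3 -m crank 'ROWS' [OPENING] [FORCE]. ROWS is JSON, a list of rows, each an object of numbers: "tx", "ty", "tz": the shift along the tool's x, y, z each as a share of 20 cm, from -1 to 1; "twist": the turn about the tool's z as a share of 90 degrees, from -1 to 1. A call has 1 to 5 rows; each row shifts and turns the commanded pose from where the row before left it, along the tool's axes as they then stand; what a row does not reach is not made up. A row lasts 1/10 s, in which the tool goes at most 50 mm and 8.59 degrees, less where a joint would pass 70% of its speed; a pose out of reach is approached as far as the arm can. A call with a number of a shift or a turn outside -1 to 1 is refused whole. A call with a gripper value outside its range is refused whole. OPENING is the closure, from 0 (fully open) to 1 (shut), set as the call begins (- or left out, the last holds). The fingers move at their own pace and stop on an object; FORCE is the grip in N (left out, the last holds). Time passes only in rows, so rows that do not move let the fingers close. It gives the time, the measured TCP pose, the force and the opening at its end, in the units of the state.
- robot.read_state(): the state, without advancing time (a new reading comes with each control period).
- robot.camera(name): name is "scene" or "top" or "wrist"; returns (picture, depth): 384x512x3 uint8, blue, green, red; 384x512 float32, m along the optical axis (not along the pixel's ray), 0 where there is no reading.
- robot.camera_info(name): a dict with "fx", "fy", "cx", "cy" (pixels), "rvec" (rotation vector, rad) and "tvec" (3), from world to camera coordinates, as OpenCV has them. Camera axes: x right, y down, z forward; pixel columns grow to the right and rows downward; lengths in m; the calibration is good to about 2 mm. A picture is of the moment at which its call begins: read the wrist's pose just before it. camera_info takes no time and is no camera call; for the wrist camera it gives the pose at the moment of the call.
- robot.finish_job(): hands the job in, once; it reports no verdict.
The state is a dict: "time_s": time; "joints": joint angles; "qd": joint speeds; "joint_efforts": joint torques, N m; "tool_pos": TCP position; "tool_rot": TCP orientation; "force": force on the tool from outside, world axes, zero at the start; "wrist_torque": the same for the moment, N m; "finger_gap": finger opening in m.
Only numpy, scipy, OpenCV 4.12 (cv2) and the standard library are available. Lean on these libraries where they do the work, as an engineer would, in place of code of your own. Each camera call takes 0.05 s, during which the arm holds its last target.

## Working session

There is one attempt and no reset: what is moved stays moved. The work goes in short steps, Python scripts to look and compute and a shell command to move; the robot and the scene stay as the last step left them, time stands still between calls to the robot, and variables do not carry over. Pictures are saved under pics/ and viewed, and the job is handed in when it is done.

```bash
ls; mkdir -p pics
cat > h.py <<'E'
import numpy as np,cv2
from station import robot
def cam(n):
    info=robot.camera_info(n); p,d=robot.camera(n); return p,d,info
def RT(i):
    return cv2.Rodrigues(np.array(i["rvec"],float))[0],np.array(i["tvec"],float).ravel()
def pts(d,i):
    R,t=RT(i); v,u=np.mgrid[:d.shape[0],:d.shape[1]]
    c=np.stack([(u-i["cx"])/i["fx"]*d,(v-i["cy"])/i["fy"]*d,d],-1)
    w=(c-t)@R; w[d==0]=np.nan; return w
def ray(u,v,z,i):
    R,t=RT(i); o=-R.T@t; r=R.T@np.array([(u-i["cx"])/i["fx"],(v-i["cy"])/i["fy"],1]); return o+r*(z-o[2])/r[2]
E
python3 - <<'E'
from h import *
s=robot.read_state(); print(s)
for n in ["top","scene"]:
    p,d,i=cam(n); np.savez(f"{n}0.npz",p=p,d=d,**{k:np.array(v) for k,v in i.items()}); cv2.imwrite(f"pics/{n}0.png",p)
    R,t=RT(i); print(n,-R.T@t,R[2])
E
```

```text
pics
{'time_s': 0.0, 'joints': array([67.62020365, 21.99304372,  2.51240133, 91.65117957, -1.02528939,
       66.53237192, -2.85943098]), 'qd': array([-0.05251772, -0.01895678,  0.01184958,  0.03810048, -0.11188375,
        0.05895733, -0.03182743]), 'joint_efforts': array([ 8.48500604e-04, -4.33458602e+01,  1.02476668e+00, -2.49513119e+01,
        1.05556677e-02,  1.13772854e-02, -7.69820154e-07]), 'tool_pos': array([ 0.18731559, -0.62141506,  0.22985814]), 'tool_rot': array([ 1.79991068e+02,  1.53837031e-01, -7.32202965e+01]), 'force': array([ 0.12471387, -0.12717671,  0.51331173]), 'wrist_torque': array([ 0.01825333, -0.01268593,  0.00500584]), 'finger_gap': 0.08540322682685698}
top [0.35941143 0.04509477 1.11139014] [ 0.15568358  0.01978831 -0.98760875]
scene [-0.41964678  0.55807957  0.65435253] [ 0.77391993 -0.40797539 -0.48435939]
```

View pics/top0.png

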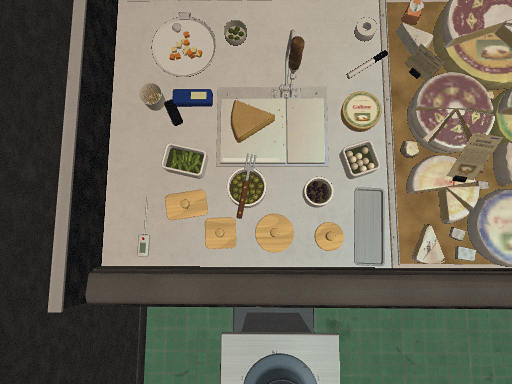

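View pics/scene0.png

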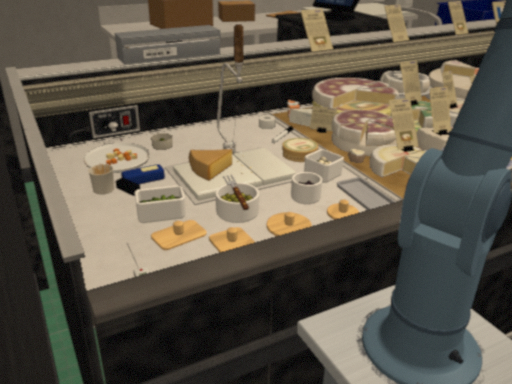

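Top view: lids at (186,205), (221,233), (274,233) and (329,236). Pots are at (186,160) oblong, (247,188) large with the fork, (319,192) small and (361,160) square. The tray is at (369,226). Next I measure with colour masks and depth.

```bash
python3 - <<'E'
from h import *
f=np.load("top0.npz"); p=f["p"];d=f["d"]; i={k:f[k] for k in ["fx","fy","cx","cy","rvec","tvec"]}
w=pts(d,i); z=w[...,2]
print("fx",i["fx"], "surface z at", z[230,180],z[130,130], z[226,369], "front rail", z[285,250], z[268,250])
hsv=cv2.cvtColor(p,cv2.COLOR_BGR2HSV)
print("lid hsv",hsv[225,262],hsv[210,198],"pot",p[191,263],"tray",hsv[226,369],z[226,369])
# lids
m=((hsv[...,1]>70)&(hsv[...,0]>8)&(hsv[...,0]<28)).astype(np.uint8)*255
m[:186]=0;m[262:]=0
m=cv2.morphologyEx(m,cv2.MORPH_OPEN,np.ones((3,3)))
cs,_=cv2.findContours(m,cv2.RETR_EXTERNAL,cv2.CHAIN_APPROX_NONE)
for c in cs:
    if cv2.contourArea(c)<200: continue
    W=np.array([ray(u,v,0.016,i)[:2] for u,v in c[:,0]])*1000
    print("lid rect",cv2.boundingRect(c),cv2.minAreaRect(W.astype(np.float32)), "zmed",np.nanmedian(z[m>0]))
for (u,v) in [(186,205),(221,233),(274,233),(329,236)]:
    a=w[v-12:v+13,u-12:u+13]; s=a[a[...,2]>0.035]; s=s[s[:,2]<0.06]
    print("knob",len(s),s.mean(0), (s.max(0)+s.min(0))/2)
for (u,v) in [(186,160),(247,188),(319,192),(361,160)]:
    a=w[v-30:v+31,u-30:u+31].reshape(-1,3); s=a[(a[:,2]>0.050)&(a[:,2]<0.075)]
    print("pot",len(s),np.median(s[:,2]),cv2.minAreaRect((s[:,:2]*1000).astype(np.float32)),)
    s2=s[:,:2]
    pass
E
python3 - <<'E'
import cv2
p=cv2.imread("pics/top0.png")
cv2.imwrite("pics/top0z.png",cv2.resize(p[140:275,120:400],None,fx=2.85,fy=2.85,interpolation=cv2.INTER_CUBIC))
E
```

```text
fx 394.14404489101366 surface z at -0.0029660601709525724 -0.0012539990968353778 0.001976704684241018 front rail 0.0836029551861531 0.031996491058832364
lid hsv [ 17 131 205] [ 17 123 189] pot [130 146 160] tray [ 47  11 156] 0.001976704684241018
lid rect (315, 222, 29, 29) ((411.2900695800781, -138.83119201660156), (76.97138977050781, 77.19731140136719), 88.89810180664062) zmed 0.013104563204182263
lid rect (205, 217, 31, 32) ((419.86407470703125, 162.54656982421875), (85.83948516845703, 83.76587677001953), 0.7060770392417908) zmed 0.013104563204182263
lid rect (255, 214, 39, 39) ((419.2322998046875, 12.592987060546875), (104.74989318847656, 105.25143432617188), 0.15026342868804932) zmed 0.013104563204182263
lid rect (165, 190, 43, 30) ((498.15032958984375, 259.7593078613281), (75.30414581298828, 116.87774658203125), 9.65585994720459) zmed 0.013104563204182263
lid rect (396, 186, 77, 76) ((447.8384704589844, -427.56982421875), (207.0540313720703, 198.46815490722656), 0.07018829882144928) zmed 0.013104563204182263
lid rect (237, 186, 24, 32) ((512.4898071289062, 95.60993957519531), (
[... 213 characters left out ...]
2 0.1623051  0.04176198]
knob 65 [0.42011325 0.01290047 0.04232268] [0.42020338 0.01337486 0.04218176]
knob 62 [ 0.41084811 -0.13748877  0.04277347] [ 0.41011592 -0.13750984  0.04166822]
pot 305 0.055957320923343316 ((619.7510986328125, 264.0748596191406), (117.29328155517578, 74.99148559570312), 76.96379852294922)
pot 571 0.060591866947351164 ((541.4664306640625, 88.72140502929688), (147.7987823486328, 106.50772857666016), 22.1279239654541)
pot 227 0.05654127080135078 ((546.04736328125, -137.2610321044922), (79.22408294677734, 147.4064178466797), 24.706289291381836)
pot 290 0.05605241794504284 ((608.1943359375, -193.3300018310547), (92.97428131103516, 161.4920654296875), 26.209081649780273)
```

View pics/top0z.png

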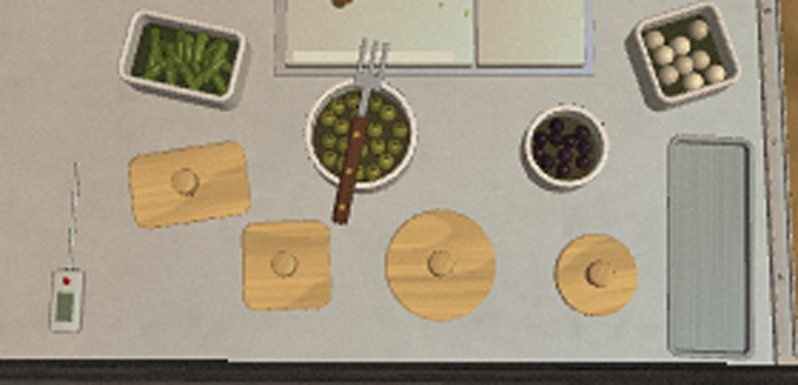

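```bash
cat >> h.py <<'E'
def load(n):
    f=np.load(n); return f["p"],f["d"],{k:f[k] for k in ["fx","fy","cx","cy","rvec","tvec"]}
def meas(p,d,i,boxes):
    w=pts(d,i); z=w[...,2]; hsv=cv2.cvtColor(p,cv2.COLOR_BGR2HSV)
    for n,(u,v,r) in boxes.items():
        # rim: high points
        m=np.zeros(z.shape,np.uint8); s=np.s_[v-r:v+r+1,u-r:u+r+1]
        m[s]=((z[s]>0.050)&(z[s]<0.0615)&(hsv[s][...,1]<75)&(hsv[s][...,2]>110))*255
        nl,l,st,_=cv2.connectedComponentsWithStats(m,connectivity=8)
        k=1+np.argmax(st[1:,4]); c,_=cv2.findContours((l==k).astype(np.uint8),cv2.RETR_EXTERNAL,cv2.CHAIN_APPROX_NONE)
        c=max(c,key=cv2.contourArea)[:,0]
        W=(np.array([ray(a,b,0.058,i)[:2] for a,b in c])*1000).astype(np.float32)
        (cx,cy),rad=cv2.minEnclosingCircle(W); print(n,"rect",np.round(np.array(sum([list(x) if np.ndim(x) else [x] for x in cv2.minAreaRect(W)],[])),1),"circ",round(cx,1),round(cy,1),round(rad,1), "ell", [np.round(q,1) for q in cv2.fitEllipse(W)])
E
python3 - <<'E'
from h import *
p,d,i=load("top0.npz")
meas(p,d,i,dict(oblong=(186,160,28),large=(247,188,24),small=(319,192,20),square=(361,160,26)))
w=pts(d,i);z=w[...,2];hsv=cv2.cvtColor(p,cv2.COLOR_BGR2HSV)
# fork handle by colour
b=np.s_[150:220,230:262]
m=np.zeros(z.shape,np.uint8)
m[b]=((p[b][...,2].astype(int)-p[b][...,1]>30)&(hsv[b][...,2]<150)&(z[b]>0.055))*255
ys,xs=np.nonzero(m); W=np.array([ray(u,v,0.069,i)[:2] for u,v in zip(xs,ys)])*1000
print("handle",len(xs),cv2.minAreaRect(W.astype(np.float32)),np.nanmedian(z[m>0]))
# tray
print(hsv[226,369],hsv[226,340],z[226,360:400:4])
m=np.zeros(z.shape,np.uint8); b=np.s_[180:270,345:390]
print(p[226,350:390].tolist())
E
```

```text
oblong rect [618.6 262.7 117.   74.8  77.2] circ 618.1 263.3 63.3 ell [array([618.9, 262.8]), array([ 81.1, 133.8]), np.float64(166.8)]
large rect [543.   89.4 106.9 106.4  34.1] circ 548.8 87.8 59.2 ell [array([542.8,  89.1]), array([100.9, 104.3]), np.float64(73.1)]
small rect [ 531.5 -106.5   76.    77.7   44.7] circ 531.0 -105.9 39.8 ell [array([ 530.8, -105.9]), array([76.6, 77.2]), np.float64(61.8)]
square rect [ 622.5 -223.3   86.2   85.9   17.7] circ 622.5 -222.8 54.4 ell [array([ 622.7, -223.3]), array([95.3, 96.1]), np.float64(63.8)]
handle 132 ((506.4400634765625, 97.41632080078125), (12.025333404541016, 99.7497787475586), 79.9410171508789) 0.06822177020455217
[ 47  11 156] [ 34  10 181] [ 8.60125876e-03  4.82761218e-03  4.95127822e-03  4.39554809e-03
  3.38277788e-03  4.89344163e-03  1.62587083e-02 -1.09172383e-03
  3.60484961e-05 -1.07099985e-03]
[[174, 183, 180], [175, 187, 188], [175, 185, 182], [176, 187, 186], [107, 111, 115], [146, 151, 151], [140, 147, 148], [144, 150, 148], [139, 148, 144], [144, 150, 149], [146, 153, 151], [148, 157, 153], [146, 153, 148], [145, 152, 148], [146, 153, 150], [144, 154, 147], [146, 156, 151], [147, 155, 153], [141, 150, 145], [149, 156, 152], [140, 149, 145], [145, 154, 148], [142, 151, 146], [141, 148, 144], [149, 156, 152], [145, 155, 150], [147, 151, 151], [146, 156, 153], [150, 156, 152], [145, 155, 151], [155, 162, 158], [84, 87, 91], [60, 65, 71], [129, 134, 133], [152, 160, 162], [185, 195, 190], [181, 190, 186], [181, 192, 187], [184, 194, 191], [154, 166, 166]]
```

Run:
```python
from h import *
p,d,i=load("top0.npz")
g=cv2.cvtColor(p,cv2.COLOR_BGR2GRAY)
print(g[200:206,350:390].mean(0).astype(int)); print(g[245:252,350:390].mean(0).astype(int)); print(g[180:275,365:372].mean(1).astype(int))
cv2.imwrite("pics/tray.png",cv2.resize(p[175:275,340:400],None,fx=6,fy=6,interpolation=cv2.INTER_NEAREST))
cv2.imwrite("pics/fork.png",cv2.resize(p[145:225,215:285],None,fx=7,fy=7,interpolation=cv2.INTER_NEAREST))
```

```text
[183 184 184 188 125 150 152 154 152 150 153 152 150 149 148 154 152 153
 150 154 148 150 146 145 151 149 149 147 148 149 154  84  62 153 152 186
 186 189 135 111]
[183 183 184 190  94 154 148 150 152 152 155 155 151 157 151 151 154 156
 154 152 151 152 152 151 156 152 152 156 154 155 159 111  62 136 162 187
 187 187 187 189]
[181 180 181 182 182 181 182 164 155 125 100 155 154 152 151 151 151 151
 152 151 153 151 151 152 151 151 151 152 152 151 152 150 151 151 150 151
 152 151 151 151 151 151 151 153 151 152 150 152 152 151 151 152 152 152
 150 151 152 152 152 152 153 152 152 152 153 153 153 153 153 152 153 154
 153 154 154 154 154 154 155 154 155 156 159  91 157 148 197  44  35  28
  42  45  41  41  38]
```

View pics/tray.png

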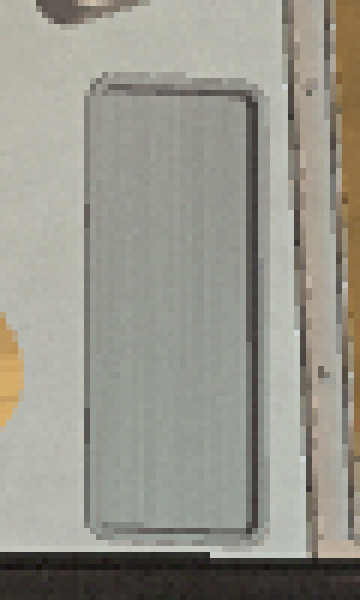

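View pics/fork.png

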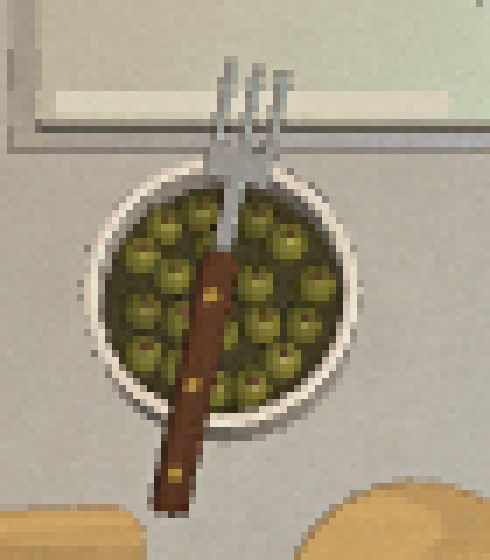

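Tray's outer corners are about (354,187)–(384.5,266). The fork handle runs from (239.6,218) to (246.4,181), with tines at (251,155).

```bash
python3 - <<'E'
from h import *
p,d,i=load("top0.npz")
for q in [(354.2,187.2),(384.5,188),(384.5,265.5),(354.2,265)]: print("tray",ray(*q,0.015,i)[:2])
H=[ray(239.6,218.1,.064,i),ray(246.4,181,.064,i),ray(251.1,154.7,.060,i)]
for h in H: print("fork",h[:2])
a=H[2]-H[0]; L=np.hypot(a[0],a[1]); print(L,np.degrees(np.arctan2(a[1],a[0])))
u=a/L; print("bal", (H[0]+u*.076)[:2])
E
cat >> h.py <<'E'
def go(x,y,z,yaw=None):
    s=robot.read_state(); P=s["tool_pos"]; yw=s["tool_rot"][2]; 
    from scipy.spatial.transform import Rotation as Ro
    R=Ro.from_euler("xyz",s["tool_rot"],degrees=True).as_matrix()
    D=(R.T@(np.array([x,y,z])-P))/0.2
    print("now",P.round(4),s["tool_rot"].round(2),"gap",round(s["finger_gap"],4),"F",np.round(s["force"],1),"t",round(s["time_s"],2))
    print("total tx,ty,tz",D.round(3), "rows>=",np.ceil(np.linalg.norm(D)/.25), end=" ")
    if yaw is not None:
        dy=((yaw-yw+90)%180)-90; print("yaw err",round(dy,2),"twist",round(-dy/90,3),"rows",round(abs(dy)/8.59,1))
    else: print()
E
python3 - <<'E'
from h import *
go(.493,.099,.25,80)
E
```

```text
tray [ 0.5478562  -0.21288693]
tray [ 0.54568936 -0.29735507]
tray [ 0.33190962 -0.28742547]
tray [ 0.33283022 -0.2054455 ]
fork [0.45548179 0.10554533]
fork [0.55607194 0.08819516]
fork [0.63020534 0.07603312]
0.17719844663718726 -9.587224041910067
bal [0.53042031 0.09288761]
now [ 0.1874 -0.6215  0.23  ] [ 1.7999e+02  1.4000e-01 -7.3220e+01] gap 0.0854 F [ 0.1 -0.1  0.6] t 0.1
total tx,ty,tz [-3.008 -2.503 -0.093] rows>= 16.0 yaw err -26.78 twist 0.298 rows 3.1
```

```bash
python3 -m crank '[{"tx":-0.15,"ty":-0.13},{"tx":-0.18,"ty":-0.15},{"tx":-0.18,"ty":-0.15},{"tx":-0.18,"ty":-0.15},{"tx":-0.18,"ty":-0.15}]' 0.4 40
python3 -m crank '[{"tx":-0.18,"ty":-0.15},{"tx":-0.18,"ty":-0.15},{"tx":-0.18,"ty":-0.15},{"tx":-0.18,"ty":-0.15},{"tx":-0.18,"ty":-0.15}]'
python3 -c "
from h import *
go(.530,.093,.20,80.4)"
```

```text
now [ 0.1874 -0.6215  0.23  ] [ 1.7999e+02  1.4000e-01 -7.3220e+01] gap 0.0854 F [ 0.1 -0.1  0.6] t 0.1
total tx,ty,tz [-2.925 -2.672  0.157] rows>= 16.0 yaw err -26.38 twist 0.293 rows 3.1schema error: expected keys tx, ty, tz, twist
schema error: expected keys tx, ty, tz, twist
```

All four keys are needed.

```bash
python3 -m crank '[{"tx":-0.15,"ty":-0.13,"tz":0,"twist":0},{"tx":-0.18,"ty":-0.16,"tz":0,"twist":0},{"tx":-0.18,"ty":-0.16,"tz":0,"twist":0},{"tx":-0.18,"ty":-0.16,"tz":0,"twist":0},{"tx":-0.18,"ty":-0.16,"tz":0,"twist":0}]' 0.4 40
python3 -m crank '[{"tx":-0.18,"ty":-0.16,"tz":0,"twist":0},{"tx":-0.18,"ty":-0.16,"tz":0,"twist":0},{"tx":-0.18,"ty":-0.16,"tz":0,"twist":0},{"tx":-0.18,"ty":-0.16,"tz":0,"twist":0},{"tx":-0.18,"ty":-0.16,"tz":0,"twist":0}]'
python3 -c "
from h import *
go(.530,.093,.20,80.4)"
```

```text
time_s: 0.6
tool_pos: [0.2851, -0.4091, 0.2308]
tool_rot: [180.0, 0.0, -73.2]
force: [1.3, 0.0, 0.1]
finger_gap: 0.0515
time_s: 1.1
tool_pos: [0.3861, -0.1908, 0.231]
tool_rot: [180.0, -0.0, -73.2]
force: [1.1, -0.0, 0.4]
finger_gap: 0.0514
now [ 0.3861 -0.1908  0.231 ] [ 1.7998e+02 -1.0000e-02 -7.3240e+01] gap 0.0514 F [ 1.1 -0.   0.4] t 1.1
total tx,ty,tz [-1.151 -1.098  0.155] rows>= 7.0 yaw err -26.36 twist 0.293 rows 3.1
```

```bash
python3 -m crank '[{"tx":-0.17,"ty":-0.16,"tz":0,"twist":0},{"tx":-0.17,"ty":-0.16,"tz":0,"twist":0},{"tx":-0.17,"ty":-0.16,"tz":0,"twist":0},{"tx":-0.17,"ty":-0.16,"tz":0,"twist":0},{"tx":-0.17,"ty":-0.16,"tz":0,"twist":0}]'
python3 -m crank '[{"tx":-0.15,"ty":-0.15,"tz":0,"twist":0},{"tx":-0.15,"ty":-0.15,"tz":0.05,"twist":0},{"tx":0,"ty":0,"tz":0,"twist":0.095},{"tx":0,"ty":0,"tz":0,"twist":0.095},{"tx":0,"ty":0,"tz":0,"twist":0.095}]'
python3 - <<'E'
from h import *
go(.530,.093,.16,80.4)
p,d,i=cam("wrist"); np.savez("w1.npz",p=p,d=d,**{k:np.array(v) for k,v in i.items()}); cv2.imwrite("pics/w1.png",p)
R,t=RT(i); print(-R.T@t,R)
go(.530,.093,.16,80.4)
E
```

```text
time_s: 1.6
tool_pos: [0.4903, 0.0177, 0.231]
tool_rot: [180.0, -0.0, -73.2]
force: [1.3, -0.5, -0.3]
finger_gap: 0.0512
time_s: 2.1
tool_pos: [0.5297, 0.0914, 0.2203]
tool_rot: [179.9, -0.0, -99.2]
force: [0.3, 0.2, -0.3]
finger_gap: 0.0514
now [0.5297 0.0914 0.2203] [ 1.7989e+02 -1.0000e-02 -9.9150e+01] gap 0.0514 F [ 0.3  0.2 -0.3] t 2.1
total tx,ty,tz [-0.008 -0.001  0.302] rows>= 2.0 yaw err -0.45 twist 0.005 rows 0.1
[0.59932056 0.08035629 0.36379796] [[-0.15945408 -0.98720418  0.00151716]
 [-0.94839054  0.1536112   0.27741481]
 [-0.27409812  0.04279606 -0.96074904]]
now [0.5298 0.0911 0.2205] [ 1.7991e+02 -2.0000e-02 -9.9400e+01] gap 0.0514 F [-0.2  0.4  0.4] t 2.15
total tx,ty,tz [-0.009 -0.     0.302] rows>= 2.0 yaw err -0.2 twist 0.002 rows 0.0
```

View pics/w1.png

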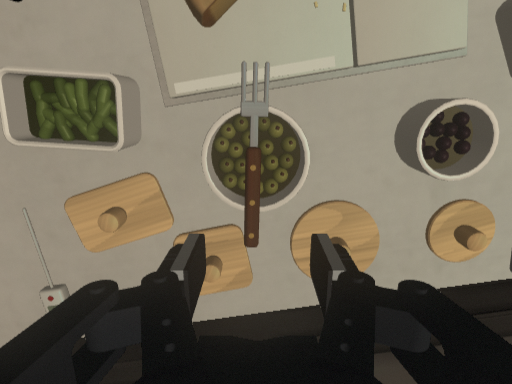

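The wrist view shows the fork from (255,63) to (251,246), with the wood starting at (253,148). The large pot rim is centred at (256,158). I cross-check positions from this view.

```bash
cat >> h.py <<'E'
def rimcontour(p,seed_box,i,z=0.058,thr=None):
    pass
E
python3 - <<'E'
from h import *
p,d,i=load("w1.npz")
for q,z in [((251,246),.064),((253,148),.064),((255,63),.06)]: print("fork",ray(*q,z,i)[:2].round(4))
a=ray(251,246,.064,i);b=ray(255,63,.06,i);print(np.hypot(*(b-a)[:2]),np.degrees(np.arctan2((b-a)[1],(b-a)[0])))
w=pts(d,i);z=w[...,2]
print("z surf",z[200,200],z[280,400], "rim",z[153:163,207].round(3))
meas(p,d,i,dict(oblong=(63,109,62),large=(256,158,60),small=(457,139,46)))
# lids: knob tops
for n,(u,v) in dict(ob=(110,220),sq=(213,270),sm=(477,240)).items():
    a=w[v-20:v+21,u-20:u+21].reshape(-1,3); s=a[(a[:,2]>.036)&(a[:,2]<.06)]; print(n,len(s),((s.max(0)+s.min(0))/2).round(4),s.mean(0).round(4))
E
```

```text
fork [0.4569 0.1099]
fork [0.5578 0.091 ]
fork [0.6326 0.0769]
0.17877441019195142 -10.639558495738687
z surf 0.0011544012581096669 0.0001082318708884021 rim [0.056 0.057 0.057 0.056 0.054 0.055 0.057 0.056 0.056 0.057]
oblong rect [620.3 263.3 118.4  73.7  77.2] circ 620.1 263.3 64.5 ell [array([620.1, 262.7]), array([ 82.3, 134.6]), np.float64(168.4)]
large rect [548.9 124.   40.6 102.7  82.3] circ 546.4 105.4 51.3 ell [array([544.9,  91.8]), array([ 99.8, 101.7]), np.float64(77.4)]
small rect [ 532.1 -105.4   78.9   78.    80.8] circ 532.2 -104.8 40.1 ell [array([ 532.2, -105.2]), array([77.9, 79. ]), np.float64(104.2)]
ob 410 [0.4998 0.2616 0.0418] [0.5008 0.2596 0.0439]
sq 281 [0.4213 0.1626 0.0419] [0.4225 0.1612 0.0442]
sm 427 [ 0.4123 -0.1359  0.0423] [ 0.4144 -0.134   0.044 ]
```

```bash
python3 -m crank '[{"tx":-0.016,"ty":0.004,"tz":0.1,"twist":0.006},{"tx":0,"ty":0,"tz":0.2,"twist":0},{"tx":0,"ty":0,"tz":0.2,"twist":0},{"tx":0,"ty":0,"tz":0.15,"twist":0},{"tx":0,"ty":0,"tz":0,"twist":0}]' 0.62 40
python3 -c "
from h import *
go(.531,.0945,.052,80)"
```

```text
time_s: 2.65
tool_pos: [0.5251, 0.0928, 0.0864]
tool_rot: [179.4, -0.2, -99.3]
force: [-0.4, -0.1, 0.7]
finger_gap: 0.0325
now [0.5251 0.0928 0.0864] [179.38  -0.2  -99.29] gap 0.0325 F [-0.4 -0.1  0.7] t 2.65
total tx,ty,tz [-0.014 -0.03   0.172] rows>= 1.0 yaw err -0.71 twist 0.008 rows 0.1
```

```bash
python3 -m crank '[{"tx":0,"ty":-0.015,"tz":0,"twist":0},{"tx":0,"ty":0,"tz":0,"twist":0},{"tx":0,"ty":0,"tz":0,"twist":0}]'
python3 -c "
from h import *
go(.531,.0945,.052,80)"
```

```text
time_s: 2.95
tool_pos: [0.5351, 0.0941, 0.0936]
tool_rot: [-179.8, 0.1, -99.4]
force: [-0.0, 0.2, 0.2]
finger_gap: 0.0323
now [0.5351 0.0941 0.0936] [-1.7975e+02  8.0000e-02 -9.9410e+01] gap 0.0323 F [-0.   0.2  0.2] t 2.95
total tx,ty,tz [0.002 0.021 0.208] rows>= 1.0 yaw err -0.59 twist 0.007 rows 0.1
```

```bash
python3 -m crank '[{"tx":0,"ty":0.01,"tz":0.06,"twist":0.005},{"tx":0,"ty":0.008,"tz":0.06,"twist":0},{"tx":0,"ty":0,"tz":0.05,"twist":0},{"tx":0,"ty":0,"tz":0,"twist":0},{"tx":0,"ty":0,"tz":0,"twist":0}]'
python3 -c "
from h import *
go(.531,.0945,.052,80)
p,d,i=cam('wrist');cv2.imwrite('pics/w2.png',p)"
```

```text
time_s: 3.45
tool_pos: [0.5288, 0.0943, 0.0565]
tool_rot: [179.9, -0.0, -99.8]
force: [0.2, 0.5, 0.8]
finger_gap: 0.0324
now [0.5288 0.0943 0.0565] [ 1.7991e+02 -2.0000e-02 -9.9850e+01] gap 0.0324 F [0.2 0.5 0.8] t 3.45
total tx,ty,tz [-0.003 -0.011  0.022] rows>= 1.0 yaw err -0.15 twist 0.002 rows 0.0
```

View pics/w2.png

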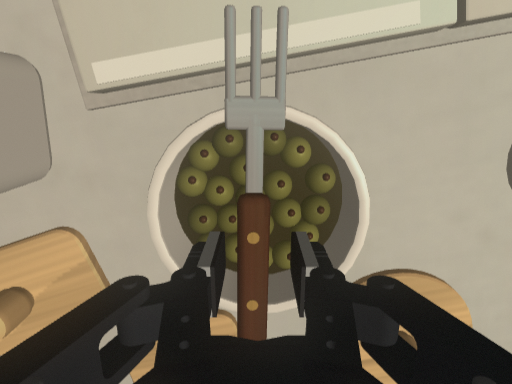

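The jaws straddle the handle, at about (253,265). Lower slightly and close.

```bash
python3 -m crank '[{"tx":0,"ty":0,"tz":0.022,"twist":0},{"tx":0,"ty":0,"tz":0,"twist":0},{"tx":0,"ty":0,"tz":0,"twist":0}]'
python3 -m crank '[{"tx":0,"ty":0,"tz":0,"twist":0},{"tx":0,"ty":0,"tz":0,"twist":0},{"tx":0,"ty":0,"tz":0,"twist":0},{"tx":0,"ty":0,"tz":0,"twist":0},{"tx":0,"ty":0,"tz":0,"twist":0}]' 1 50
python3 -m crank '[{"tx":0,"ty":0,"tz":-0.05,"twist":0},{"tx":0,"ty":0,"tz":-0.1,"twist":0},{"tx":0,"ty":0,"tz":-0.15,"twist":0},{"tx":0,"ty":0,"tz":-0.15,"twist":0},{"tx":0,"ty":0,"tz":-0.1,"twist":0}]'
python3 -c "
from h import *
go(.43,-.25,.16,87.7)
p,d,i=cam('wrist');cv2.imwrite('pics/w3.png',p)"
```

```text
time_s: 3.8
tool_pos: [0.5295, 0.0943, 0.0529]
tool_rot: [-180.0, 0.0, -99.9]
force: [0.6, 0.4, 0.2]
finger_gap: 0.0325
time_s: 4.3
tool_pos: [0.5298, 0.0945, 0.0533]
tool_rot: [-180.0, 0.0, -99.9]
force: [0.2, -0.3, 2.1]
finger_gap: 0.014
time_s: 4.8
tool_pos: [0.53, 0.0946, 0.1653]
tool_rot: [-179.9, 0.0, -99.9]
force: [0.8, -0.3, -0.5]
finger_gap: 0.0133
now [0.53   0.0946 0.1653] [-1.7988e+02  4.0000e-02 -9.9860e+01] gap 0.0133 F [ 0.8 -0.3 -0.5] t 4.8
total tx,ty,tz [1.783 0.198 0.025] rows>= 8.0 yaw err 7.56 twist -0.084 rows 0.9
```

View pics/w3.png

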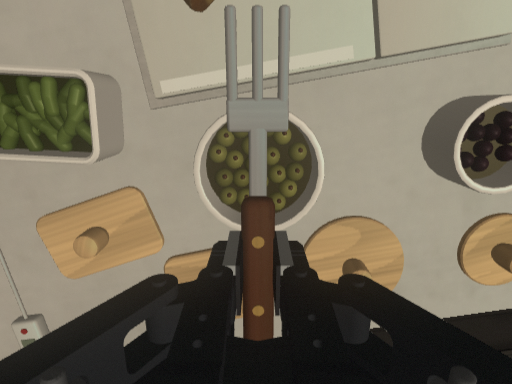

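```bash
python3 -m crank '[{"tx":0.12,"ty":0.013,"tz":0,"twist":0},{"tx":0.2,"ty":0.02,"tz":0,"twist":0},{"tx":0.22,"ty":0.03,"tz":0,"twist":0},{"tx":0.22,"ty":0.03,"tz":0,"twist":0},{"tx":0.22,"ty":0.03,"tz":0,"twist":0}]'
python3 -m crank '[{"tx":0.22,"ty":0.03,"tz":0,"twist":0},{"tx":0.2,"ty":0.02,"tz":0,"twist":0},{"tx":0.18,"ty":0.02,"tz":0,"twist":0},{"tx":0.12,"ty":0.015,"tz":0,"twist":0},{"tx":0.06,"ty":0,"tz":0,"twist":-0.08}]'
python3 -m crank '[{"tx":0,"ty":0,"tz":0,"twist":0},{"tx":0,"ty":0,"tz":0,"twist":0},{"tx":0,"ty":0,"tz":0,"twist":0}]'
python3 -c "
from h import *
p,d,i=cam('wrist');cv2.imwrite('pics/w4.png',p);np.savez('w4.npz',p=p,d=d,**{k:np.array(v) for k,v in i.items()})
go(.426,-.25,.10,87.7)"
```

```text
time_s: 5.35
tool_pos: [0.4702, -0.0959, 0.1625]
tool_rot: [180.0, -0.0, -99.8]
force: [0.8, -0.2, -2.0]
finger_gap: 0.0136
time_s: 5.85
tool_pos: [0.4258, -0.2483, 0.1623]
tool_rot: [179.9, -0.0, -92.8]
force: [0.4, -0.2, -0.4]
finger_gap: 0.0135
time_s: 6.15
tool_pos: [0.4284, -0.2437, 0.1627]
tool_rot: [180.0, 0.1, -92.6]
force: [0.4, 0.9, -1.4]
finger_gap: 0.0139
now [ 0.4285 -0.2437  0.1627] [ 1.7999e+02  4.0000e-02 -9.2580e+01] gap 0.0137 F [ 0.1  0.  -0.5] t 6.2
total tx,ty,tz [0.032 0.011 0.314] rows>= 2.0 yaw err 0.28 twist -0.003 rows 0.0
```

View pics/w4.png

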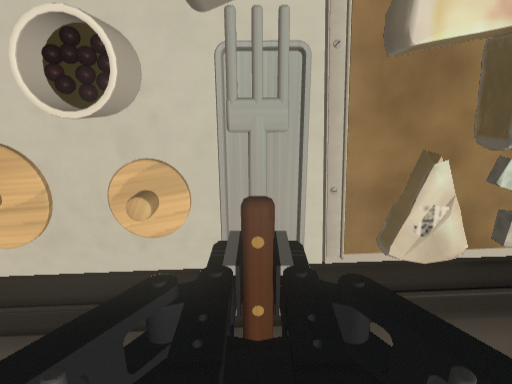

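The wrist view shows the tray's far corners at (216,42) and (311,42), sides reaching (220,240) and (304,240), and the fork level above it.

Run:
```python
from h import *
p,d,i=load("w4.npz")
for q in [(216,42),(311,42),(304,230),(220,230)]: print(ray(*q,.015,i)[:2].round(4))
for q,z in [((258,10),.167),((257,198),.17)]: print("fork",ray(*q,z,i)[:2].round(4))
```

```text
[ 0.5492 -0.2141]
[ 0.5454 -0.2947]
[ 0.3734 -0.2879]
[ 0.3773 -0.2038]
fork [ 0.5335 -0.2488]
fork [ 0.4567 -0.2449]
```

```bash
python3 -m crank '[{"tx":0.025,"ty":0.017,"tz":0.1,"twist":0},{"tx":0,"ty":0,"tz":0.2,"twist":0},{"tx":0,"ty":0,"tz":0.2,"twist":0},{"tx":0,"ty":0,"tz":0.1,"twist":0},{"tx":0,"ty":0,"tz":0,"twist":0}]'
python3 -m crank '[{"tx":0,"ty":0,"tz":0,"twist":0},{"tx":0,"ty":0,"tz":0,"twist":0},{"tx":0,"ty":0,"tz":0,"twist":0}]'
python3 -c "
from h import *
go(.425,-.2485,.0085,87.3)"
```

```text
time_s: 6.7
tool_pos: [0.4219, -0.2473, 0.0398]
tool_rot: [179.6, 0.2, -92.6]
force: [-0.3, 0.6, -1.3]
finger_gap: 0.014
time_s: 7.0
tool_pos: [0.4262, -0.2508, 0.0447]
tool_rot: [-179.8, -0.1, -92.7]
force: [-0.3, 0.0, -1.1]
finger_gap: 0.0139
now [ 0.4262 -0.2508  0.0447] [-1.7981e+02 -1.0000e-01 -9.2660e+01] gap 0.0139 F [-0.3  0.  -1.1] t 7.0
total tx,ty,tz [-0.012  0.007  0.181] rows>= 1.0 yaw err -0.04 twist 0.0 rows 0.0
```

```bash
python3 -m crank '[{"tx":-0.01,"ty":0.006,"tz":0.05,"twist":0},{"tx":0,"ty":0,"tz":0.05,"twist":0},{"tx":0,"ty":0,"tz":0.04,"twist":0},{"tx":0,"ty":0,"tz":0.025,"twist":0},{"tx":0,"ty":0,"tz":0,"twist":0}]'
python3 -m crank '[{"tx":0,"ty":0,"tz":0,"twist":0},{"tx":0,"ty":0,"tz":0,"twist":0},{"tx":0,"ty":0,"tz":0,"twist":0}]'
python3 -c "
from h import *
go(.425,-.2485,.0085,87.3)"
```

```text
time_s: 7.5
tool_pos: [0.4224, -0.2476, 0.0086]
tool_rot: [179.9, 0.1, -92.7]
force: [0.5, -0.9, -0.6]
finger_gap: 0.0136
time_s: 7.8
tool_pos: [0.4238, -0.2483, 0.0102]
tool_rot: [-180.0, -0.0, -92.7]
force: [-0.8, -0.3, -0.3]
finger_gap: 0.0137
now [ 0.4238 -0.2483  0.0102] [-1.7996e+02 -2.0000e-02 -9.2660e+01] gap 0.0137 F [-0.8 -0.3 -0.3] t 7.8
total tx,ty,tz [ 0.001 -0.006  0.009] rows>= 1.0 yaw err -0.04 twist 0.0 rows 0.0
```

```bash
python3 -m crank '[{"tx":0,"ty":0,"tz":0.01,"twist":0},{"tx":0,"ty":0,"tz":0.01,"twist":0},{"tx":0,"ty":0,"tz":0,"twist":0},{"tx":0,"ty":0,"tz":0,"twist":0}]'
python3 -m crank '[{"tx":0,"ty":0,"tz":0,"twist":0},{"tx":0,"ty":0,"tz":0,"twist":0},{"tx":0,"ty":0,"tz":0,"twist":0},{"tx":0,"ty":0,"tz":0,"twist":0}]' 0.68
python3 -c "
from h import *
go(.425,-.2485,.2,87.3)"
```

```text
time_s: 8.2
tool_pos: [0.4233, -0.2481, 0.0058]
tool_rot: [180.0, 0.0, -92.7]
force: [0.1, 0.4, -0.9]
finger_gap: 0.014
time_s: 8.6
tool_pos: [0.4235, -0.2481, 0.006]
tool_rot: [-180.0, -0.0, -92.7]
force: [-0.2, 0.9, -0.0]
finger_gap: 0.0272
now [ 0.4235 -0.2481  0.006 ] [-179.99   -0.    -92.66] gap 0.0272 F [-0.2  0.9 -0. ] t 8.6
total tx,ty,tz [ 0.002 -0.008 -0.97 ] rows>= 4.0 yaw err -0.04 twist 0.0 rows 0.0
```

```bash
python3 -m crank '[{"tx":0,"ty":0,"tz":-0.1,"twist":0},{"tx":0,"ty":0,"tz":-0.2,"twist":0},{"tx":0,"ty":0,"tz":-0.2,"twist":0},{"tx":0,"ty":0,"tz":-0.2,"twist":0},{"tx":0,"ty":0,"tz":-0.1,"twist":0}]' 0.45
python3 -c "
from h import *
p,d,i=cam('wrist');cv2.imwrite('pics/w5.png',p);np.savez('w5.npz',p=p,d=d,**{k:np.array(v) for k,v in i.items()})
go(.4125,-.137,.12,87.3)
w=pts(d,i)
for q in [(258,210),(255,110),(257,240),(235,230)]: print(w[q[1],q[0]].round(4))"
```

```text
time_s: 9.1
tool_pos: [0.4254, -0.249, 0.1698]
tool_rot: [-179.7, -0.2, -92.7]
force: [0.9, -0.2, -0.5]
finger_gap: 0.0472
now [ 0.427  -0.2499  0.1721] [-179.48   -0.3   -92.66] gap 0.0469 F [ 1.2 -0.7  1.4] t 9.15
total tx,ty,tz [-0.562  0.101  0.257] rows>= 3.0 yaw err -0.04 twist 0.0 rows 0.0
[ 0.3927 -0.2487  0.0165]
[ 0.4894 -0.2504  0.0113]
[ 0.36   -0.2462  0.0162]
[ 0.3684 -0.2234  0.0069]
```

View pics/w5.png

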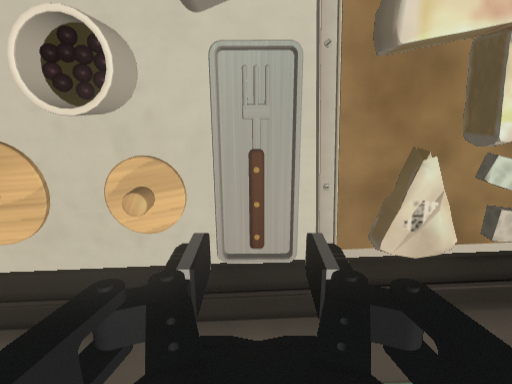

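The fork lies flat in the tray: handle top is at z 16 mm, at (257,200). Now the small lid, at (145,195).

```bash
cat >> h.py <<'E'
def lids(p,d,i,roi=None):
    hsv=cv2.cvtColor(p,cv2.COLOR_BGR2HSV); w=pts(d,i); z=w[...,2]
    m=((hsv[...,1]>60)&(hsv[...,0]>8)&(hsv[...,0]<28)&(z>.004)&(z<.03)).astype(np.uint8)*255
    m=cv2.morphologyEx(m,cv2.MORPH_OPEN,np.ones((5,5)))
    if roi: q=np.zeros_like(m); a,b,c,e=roi; q[b:e,a:c]=m[b:e,a:c]; m=q
    cs,_=cv2.findContours(m,cv2.RETR_EXTERNAL,cv2.CHAIN_APPROX_NONE)
    for c in cs:
        if cv2.contourArea(c)<800: continue
        x,y,ww,hh=cv2.boundingRect(c)
        W=np.array([ray(u,v,.016,i)[:2] for u,v in c[:,0]])*1000; W=W.astype(np.float32)
        r=cv2.minAreaRect(W); e=cv2.fitEllipse(W)
        k=w[y:y+hh,x:x+ww].reshape(-1,3); k=k[(k[:,2]>.0385)&(k[:,2]<.055)]
        print("lid px",(x,y,ww,hh),"rect",np.round(r[0],1),np.round(r[1],1),round(r[2],1),"ell",np.round(e[0],1),np.round(e[1],1),"knob",len(k),(k.mean(0)*1000).round(1) if len(k) else "")
E
python3 - <<'E'
from h import *
for f in ["top0.npz","w1.npz","w5.npz"]:
    print(f); lids(*load(f))
p,d,i=load("w5.npz"); meas(p,d,i,dict(small=(62,60,58)))
E
```

```text
top0.npz
lid px (205, 217, 31, 32) rect [419.9 162.5] [85.7 83.8] 0.7 ell [419.4 161. ] [92.5 94.9] knob 57 [419.3 162.7  43.3]
lid px (255, 214, 38, 39) rect [419.2  14. ] [104.7 102.5] 0.2 ell [419.7  13.5] [103. 105.] knob 61 [420.7  12.8  42.7]
lid px (165, 190, 43, 30) rect [498.1 259.8] [ 74.2 116.3] 8.9 ell [498.1 259.7] [ 80.8 133.3] knob 57 [498.1 259.9  42.7]
w1.npz
lid px (201, 225, 52, 70) rect [421.7 155.5] [88.1 69.5] 2.4 ell [418.7 149.7] [65.4 99. ] knob 267 [422.1 161.3  44.6]
lid px (290, 201, 90, 74) rect [428.6  13.5] [107.9  94.5] 84.4 ell [425.9  13.2] [ 99.8 103.4] knob 50 [427.6   7.6  43.2]
lid px (426, 200, 69, 62) rect [ 413.7 -134.8] [81.4 79.7] 47.6 ell [ 414.3 -134.3] [78.4 78.5] knob 392 [ 414.  -134.4   44.6]
lid px (65, 173, 109, 80) rect [499.7 261. ] [ 74.4 117.9] 9.0 ell [499.7 261.1] [ 81.7 136.7] knob 381 [500.5 260.   44.4]
w5.npz
lid px (104, 156, 82, 78) rect [ 412.6 -137.6] [80.4 79.2] 87.2 ell [ 412.8 -137.8] [78.5 80.2] knob 552 [ 413.5 -138.7   44.5]
lid px (249, 150, 15, 99) rect [ 401.8 -247.1] [ 13.9 101.9] 87.6 ell [ 400.8 -247.4] [ 14.3 145.7] knob 0 
lid px (370, 149, 61, 93) rect [ 400.5 -386. ] [ 19.5 102.3] 63.9 ell [ 402.9 -387.1] [ 16.9 131.9] knob 0 
lid px (0, 143, 50, 102) rect [413.7 -18.3] [ 47.6 106.9] 74.8 ell [415.1 -14.7] [ 50.3 112.1] knob 0 
lid px (463, 32, 30, 103) rect [ 501.5 -450.9] [87.9 18.9] 2.0 ell [ 499.  -451.6] [ 17.3 111.8] knob 119 [ 485.  -445.9   40.8]
small rect [ 532.2 -106.8   82.7   78.    87.3] circ 531.6 -106.8 41.5 ell [array([ 532. , -106.6]), array([78.5, 82.2]), np.float64(165.2)]
```

```bash
python3 -m crank '[{"tx":-0.14,"ty":0.025,"tz":0.04,"twist":0},{"tx":-0.17,"ty":0.03,"tz":0.1,"twist":0},{"tx":-0.15,"ty":0.03,"tz":0.1,"twist":0},{"tx":-0.1,"ty":0.017,"tz":0.1,"twist":0},{"tx":0,"ty":0,"tz":0.1,"twist":0}]' 0.45
python3 -m crank '[{"tx":0,"ty":0,"tz":0,"twist":0},{"tx":0,"ty":0,"tz":0,"twist":0},{"tx":0,"ty":0,"tz":0,"twist":0}]'
python3 -c "
from h import *
go(.412,-.137,.020)"
```

```text
time_s: 9.65
tool_pos: [0.4073, -0.1318, 0.0768]
tool_rot: [179.9, 0.1, -92.3]
force: [0.1, -0.7, 0.1]
finger_gap: 0.0473
time_s: 9.95
tool_pos: [0.4092, -0.1361, 0.0788]
tool_rot: [-179.9, -0.0, -92.7]
force: [0.4, -0.2, 0.3]
finger_gap: 0.047
now [ 0.4092 -0.1361  0.0788] [-1.7989e+02 -3.0000e-02 -9.2730e+01] gap 0.047 F [ 0.4 -0.2  0.3] t 9.95
total tx,ty,tz [ 0.004 -0.014  0.294] rows>= 2.0
```

```bash
python3 -m crank '[{"tx":0.004,"ty":-0.014,"tz":0.05,"twist":0},{"tx":0,"ty":0,"tz":0.08,"twist":0},{"tx":0,"ty":0,"tz":0.08,"twist":0},{"tx":0,"ty":0,"tz":0.06,"twist":0},{"tx":0,"ty":0,"tz":0.02,"twist":0}]'
python3 -m crank '[{"tx":0,"ty":0,"tz":0,"twist":0},{"tx":0,"ty":0,"tz":0,"twist":0},{"tx":0,"ty":0,"tz":0,"twist":0},{"tx":0,"ty":0,"tz":0,"twist":0}]'
python3 -m crank '[{"tx":0,"ty":0,"tz":0,"twist":0},{"tx":0,"ty":0,"tz":0,"twist":0},{"tx":0,"ty":0,"tz":0,"twist":0},{"tx":0,"ty":0,"tz":0,"twist":0}]' 1 60
python3 -c "
from h import *
go(.412,-.137,.020)"
```

```text
time_s: 10.45
tool_pos: [0.4103, -0.1363, 0.0187]
tool_rot: [179.9, 0.0, -92.7]
force: [0.3, -0.5, -0.5]
finger_gap: 0.047
time_s: 10.85
tool_pos: [0.4116, -0.1364, 0.0205]
tool_rot: [-179.9, -0.0, -92.7]
force: [-0.1, 0.2, -0.2]
finger_gap: 0.047
time_s: 11.25
tool_pos: [0.4114, -0.1363, 0.0204]
tool_rot: [-180.0, -0.0, -92.7]
force: [-0.8, -0.3, 6.6]
finger_gap: 0.0221
now [ 0.4114 -0.1363  0.0204] [-1.7997e+02 -2.0000e-02 -9.2660e+01] gap 0.0221 F [-0.8 -0.3  6.6] t 11.25
total tx,ty,tz [ 0.003 -0.003  0.002] rows>= 1.0
```

```bash
python3 -m crank '[{"tx":0,"ty":0,"tz":-0.06,"twist":0},{"tx":0,"ty":0,"tz":-0.12,"twist":0},{"tx":0,"ty":0,"tz":-0.16,"twist":0},{"tx":0,"ty":0,"tz":-0.12,"twist":0},{"tx":0,"ty":0,"tz":-0.06,"twist":0}]'
python3 -c "
from h import *
go(.5315,-.106,.122)"
```

```text
time_s: 11.75
tool_pos: [0.4123, -0.1365, 0.1263]
tool_rot: [-179.8, -0.1, -92.7]
force: [0.5, -0.5, -0.6]
finger_gap: 0.0223
now [ 0.4123 -0.1365  0.1263] [-1.7978e+02 -8.0000e-02 -9.2660e+01] gap 0.0223 F [ 0.5 -0.5 -0.6] t 11.75
total tx,ty,tz [-0.18  -0.588  0.023] rows>= 3.0
```

```bash
python3 -m crank '[{"tx":-0.03,"ty":-0.1,"tz":0,"twist":0},{"tx":-0.05,"ty":-0.16,"tz":0,"twist":0},{"tx":-0.05,"ty":-0.16,"tz":0,"twist":0},{"tx":-0.03,"ty":-0.11,"tz":0,"twist":0},{"tx":-0.02,"ty":-0.06,"tz":0,"twist":0}]'
python3 -m crank '[{"tx":0,"ty":0,"tz":0,"twist":0},{"tx":0,"ty":0,"tz":0,"twist":0},{"tx":0,"ty":0,"tz":0,"twist":0},{"tx":0,"ty":0,"tz":0,"twist":0}]'
python3 -c "
from h import *
go(.5315,-.106,.080)
p,d,i=cam('wrist');cv2.imwrite('pics/w6.png',p);np.savez('w6.npz',p=p,d=d,**{k:np.array(v) for k,v in i.items()})
"
```

```text
time_s: 12.25
tool_pos: [0.532, -0.1047, 0.1235]
tool_rot: [-180.0, 0.1, -92.6]
force: [-0.6, 0.6, -1.7]
finger_gap: 0.022
time_s: 12.65
tool_pos: [0.5291, -0.1065, 0.1236]
tool_rot: [179.9, -0.0, -92.7]
force: [0.2, 0.6, -0.3]
finger_gap: 0.0221
now [ 0.5291 -0.1065  0.1236] [ 1.7992e+02 -4.0000e-02 -9.2730e+01] gap 0.0221 F [ 0.2  0.6 -0.3] t 12.65
total tx,ty,tz [-0.003 -0.012  0.218] rows>= 1.0
```

View pics/w6.png

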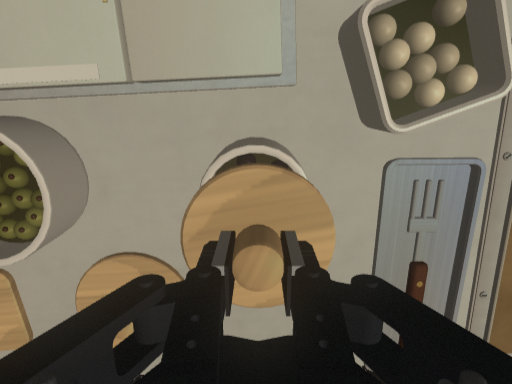

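The lid is held level at (258,235) and the pot rim shows behind it at (254,160).

```bash
python3 -m crank '[{"tx":-0.003,"ty":-0.012,"tz":0.05,"twist":0},{"tx":0,"ty":0,"tz":0.08,"twist":0},{"tx":0,"ty":0,"tz":0.06,"twist":0},{"tx":0,"ty":0,"tz":0,"twist":0},{"tx":0,"ty":0,"tz":0,"twist":0}]'
python3 -m crank '[{"tx":0,"ty":0,"tz":0,"twist":0},{"tx":0,"ty":0,"tz":0,"twist":0}]'
python3 -c "
from h import *
go(.5315,-.106,.071)
"
```

```text
time_s: 13.2
tool_pos: [0.5325, -0.1051, 0.0853]
tool_rot: [179.9, 0.0, -92.7]
force: [-0.7, -0.4, -0.5]
finger_gap: 0.0224
time_s: 13.4
tool_pos: [0.5337, -0.1053, 0.0866]
tool_rot: [-179.9, -0.0, -92.7]
force: [-0.2, 0.6, -0.9]
finger_gap: 0.0223
now [ 0.5337 -0.1053  0.0866] [-1.7991e+02 -1.0000e-02 -9.2660e+01] gap 0.0223 F [-0.2  0.6 -0.9] t 13.4
total tx,ty,tz [0.004 0.011 0.078] rows>= 1.0
```

```bash
python3 -m crank '[{"tx":0.003,"ty":0.008,"tz":0,"twist":0},{"tx":0,"ty":0,"tz":0,"twist":0},{"tx":0,"ty":0,"tz":0.02,"twist":0},{"tx":0,"ty":0,"tz":0.02,"twist":0},{"tx":0,"ty":0,"tz":0.01,"twist":0}]'
python3 -m crank '[{"tx":0,"ty":0,"tz":0.01,"twist":0},{"tx":0,"ty":0,"tz":0.01,"twist":0},{"tx":0,"ty":0,"tz":0,"twist":0},{"tx":0,"ty":0,"tz":0,"twist":0}]'
python3 -c "
from h import *
go(.5315,-.106,.071)
"
```

```text
time_s: 13.9
tool_pos: [0.5309, -0.1057, 0.0752]
tool_rot: [179.9, 0.0, -92.7]
force: [-0.1, -0.5, -1.7]
finger_gap: 0.022
time_s: 14.3
tool_pos: [0.5314, -0.1057, 0.0718]
tool_rot: [180.0, 0.0, -92.7]
force: [0.4, 0.1, -0.7]
finger_gap: 0.022
now [ 0.5314 -0.1057  0.0718] [ 1.800e+02  1.000e-02 -9.266e+01] gap 0.022 F [ 0.4  0.1 -0.7] t 14.3
total tx,ty,tz [ 0.001 -0.001  0.004] rows>= 1.0
```

```bash
python3 -m crank '[{"tx":0,"ty":0,"tz":0.005,"twist":0},{"tx":0,"ty":0,"tz":0,"twist":0},{"tx":0,"ty":0,"tz":0,"twist":0}]'
python3 -m crank '[{"tx":0,"ty":0,"tz":0,"twist":0},{"tx":0,"ty":0,"tz":0,"twist":0},{"tx":0,"ty":0,"tz":0,"twist":0},{"tx":0,"ty":0,"tz":0,"twist":0}]' 0.45
python3 -m crank '[{"tx":0,"ty":0,"tz":-0.06,"twist":0},{"tx":0,"ty":0,"tz":-0.12,"twist":0},{"tx":0,"ty":0,"tz":-0.2,"twist":0},{"tx":0,"ty":0,"tz":-0.15,"twist":0},{"tx":0,"ty":0,"tz":-0.06,"twist":0}]'
python3 -c "
from h import *
p,d,i=cam('wrist');cv2.imwrite('pics/w7.png',p);np.savez('w7.npz',p=p,d=d,**{k:np.array(v) for k,v in i.items()})
go(.421,.0135,.12)
meas(p,d,i,dict(square=(425,55,54)))
"
```

```text
time_s: 14.6
tool_pos: [0.5314, -0.1058, 0.0709]
tool_rot: [-180.0, -0.0, -92.7]
force: [-0.5, -0.3, -1.7]
finger_gap: 0.0222
time_s: 15.0
tool_pos: [0.5315, -0.1058, 0.0711]
tool_rot: [-180.0, -0.0, -92.7]
force: [-0.6, 0.9, 0.3]
finger_gap: 0.0475
time_s: 15.5
tool_pos: [0.534, -0.1059, 0.1935]
tool_rot: [-179.6, -0.1, -92.7]
force: [1.1, -1.0, 0.0]
finger_gap: 0.0469
now [ 0.5343 -0.106   0.1939] [-1.7953e+02 -1.0000e-01 -9.2660e+01] gap 0.0472 F [ 0.9 -0.9  0.6] t 15.55
total tx,ty,tz [-0.571  0.597  0.364] rows>= 4.0 
square rect [ 635.7 -245.9   91.8   46.8   33.3] circ 629.1 -235.9 46.6 ell [array([ 631. , -237.1]), array([56.6, 89.2]), np.float64(112.5)]
```

View pics/w7.png

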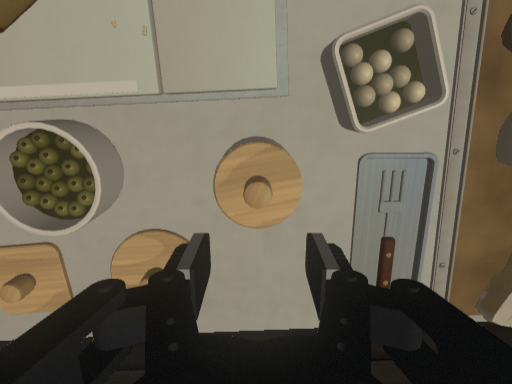

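The small lid covers its pot at (257,184). The square pot is at (390,70) and the large pot at (48,178). I check flatness and remeasure.

```bash
cat >> h.py <<'E'
def flat(p,d,i,c,r):
    w=pts(d,i).reshape(-1,3); h=np.hypot(w[:,0]-c[0],w[:,1]-c[1])
    s=w[(h<r)&(h>.018)&(w[:,2]>.055)&(w[:,2]<.085)]
    A=np.c_[s[:,:2]-c,np.ones(len(s))]; q=np.linalg.lstsq(A,s[:,2],rcond=None)[0]
    print("flat n",len(s),"z",q[2].round(4),"tilt deg",np.degrees(q[:2]).round(2),"resid",np.std(s[:,2]-A@q).round(4))
E
python3 - <<'E'
from h import *
p,d,i=load("w7.npz")
flat(p,d,i,(.531,-.106),.036)
meas(p,d,i,dict(square=(390,70,68),large=(48,178,48)))
E
```

```text
flat n 3698 z 0.0673 tilt deg [-0.1  -0.06] resid 0.0007
square rect [ 624.3 -222.7   85.8   85.2   17.8] circ 624.0 -222.2 54.9 ell [array([ 624.2, -222.5]), array([96.4, 97.3]), np.float64(112.2)]
large rect [545.2  55.6  91.1  37.7   1.5] circ 544.9 68.8 45.9 ell [array([543.3,  73. ]), array([64.7, 92.2]), np.float64(80.1)]
```

```bash
python3 -m crank '[{"tx":-0.1,"ty":0.1,"tz":0,"twist":0},{"tx":-0.15,"ty":0.16,"tz":0,"twist":0},{"tx":-0.15,"ty":0.16,"tz":0,"twist":0},{"tx":-0.12,"ty":0.12,"tz":0,"twist":0},{"tx":-0.05,"ty":0.05,"tz":0,"twist":0}]'
python3 -m crank '[{"tx":0,"ty":0,"tz":0,"twist":0},{"tx":0,"ty":0,"tz":0,"twist":0},{"tx":0,"ty":0,"tz":0,"twist":0}]'
python3 -c "
from h import *
p,d,i=cam('wrist');cv2.imwrite('pics/w8.png',p);np.savez('w8.npz',p=p,d=d,**{k:np.array(v) for k,v in i.items()})
go(.421,.0135,.08)
lids(p,d,i)
"
```

```text
time_s: 16.05
tool_pos: [0.4152, 0.0157, 0.1873]
tool_rot: [179.8, -0.0, -92.4]
force: [0.7, 0.0, -0.1]
finger_gap: 0.0471
time_s: 16.35
tool_pos: [0.42, 0.0122, 0.189]
tool_rot: [-180.0, 0.0, -92.8]
force: [-0.0, -0.1, -0.5]
finger_gap: 0.047
now [0.4199 0.0123 0.189 ] [-1.7997e+02  4.0000e-02 -9.2810e+01] gap 0.0467 F [-0.   0.1  0.3] t 16.4
total tx,ty,tz [-0.006 -0.005  0.545] rows>= 3.0 
lid px (64, 135, 95, 86) rect [420.7 163.2] [86.2 87.8] 2.5 ell [420.8 163.3] [96.3 99.1] knob 512 [421.5 162.2  44.4]
lid px (489, 130, 23, 95) rect [ 400.9 -244.5] [ 18.3 100.3] 87.8 ell [ 388.5 -243.5] [ 16.6 106.2] knob 0 
lid px (204, 119, 104, 102) rect [421.3  14.1] [106.8 106.1] 87.2 ell [421.2  14.4] [105.5 106.8] knob 488 [422.3  14.2  44.8]
lid px (0, 56, 67, 90) rect [503.  238.3] [74.  74.8] 9.1 ell [498.6 232. ] [64.3 90.5] knob 0
```

View pics/w8.png

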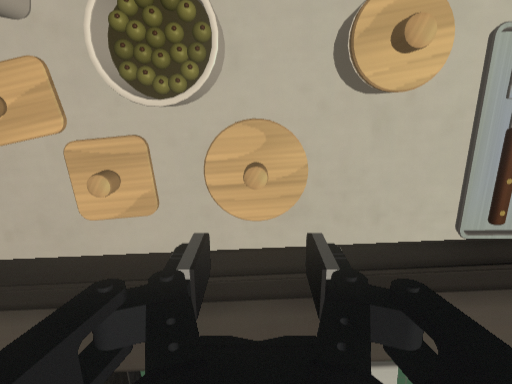

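Run:
```python
from h import *
from scipy.optimize import least_squares
def rimfit(fn,c0,R=.054,z=.058):
    p,d,i=load(fn); w=pts(d,i)
    m=((w[...,2]>.052)&(w[...,2]<.0615)&(np.hypot(w[...,0]-c0[0],w[...,1]-c0[1])<R+.012)&(cv2.cvtColor(p,cv2.COLOR_BGR2HSV)[...,1]<75))
    v,u=np.nonzero(m); P=np.array([ray(a,b,z,i)[:2] for a,b in zip(u,v)])
    f=lambda q: np.hypot(P[:,0]-q[0],P[:,1]-q[1])-(R-.003)
    r=least_squares(f,c0,loss="soft_l1",f_scale=.002); print(fn,len(P),r.x.round(4),np.std(f(r.x)).round(4))
for fn in ["top0.npz","w1.npz","w7.npz","w8.npz"]: rimfit(fn,(.543,.09))
rimfit("top0.npz",(.532,-.106),.040);rimfit("w1.npz",(.532,-.106),.040)
```

```text
top0.npz 288 [0.5424 0.0894] 0.0067
w1.npz 1904 [0.5448 0.0911] 0.0022
w7.npz 2341 [0.545  0.0891] 0.0025
w8.npz 2446 [0.5445 0.0901] 0.0021
top0.npz 191 [ 0.5309 -0.1057] 0.0018
w1.npz 2030 [ 0.5327 -0.1031] 0.0025
```

```bash
python3 -m crank '[{"tx":-0.006,"ty":-0.005,"tz":0.1,"twist":0},{"tx":0,"ty":0,"tz":0.2,"twist":0},{"tx":0,"ty":0,"tz":0.2,"twist":0},{"tx":0,"ty":0,"tz":0.12,"twist":0},{"tx":0,"ty":0,"tz":0.06,"twist":0}]'
python3 -m crank '[{"tx":0,"ty":0,"tz":0.03,"twist":0},{"tx":0,"ty":0,"tz":0,"twist":0},{"tx":0,"ty":0,"tz":0,"twist":0},{"tx":0,"ty":0,"tz":0,"twist":0}]'
python3 -c "
from h import *
go(.421,.014,.0205)
"
```

```text
time_s: 16.9
tool_pos: [0.4185, 0.0139, 0.0504]
tool_rot: [179.7, 0.0, -92.8]
force: [0.1, 0.7, 0.2]
finger_gap: 0.047
time_s: 17.3
tool_pos: [0.4213, 0.0147, 0.0481]
tool_rot: [-179.8, -0.0, -92.7]
force: [0.5, 0.6, -0.7]
finger_gap: 0.047
now [0.4213 0.0147 0.0481] [-1.7982e+02 -1.0000e-02 -9.2670e+01] gap 0.047 F [ 0.5  0.6 -0.7] t 17.3
total tx,ty,tz [0.004 0.002 0.138] rows>= 1.0
```

```bash
python3 -m crank '[{"tx":0.003,"ty":0,"tz":0.04,"twist":0},{"tx":0,"ty":0,"tz":0.05,"twist":0},{"tx":0,"ty":0,"tz":0.04,"twist":0},{"tx":0,"ty":0,"tz":0.008,"twist":0},{"tx":0,"ty":0,"tz":0,"twist":0}]'
python3 -m crank '[{"tx":0,"ty":0,"tz":0,"twist":0},{"tx":0,"ty":0,"tz":0,"twist":0},{"tx":0,"ty":0,"tz":0,"twist":0}]'
python3 -m crank '[{"tx":0,"ty":0,"tz":0,"twist":0},{"tx":0,"ty":0,"tz":0,"twist":0},{"tx":0,"ty":0,"tz":0,"twist":0},{"tx":0,"ty":0,"tz":0,"twist":0}]' 1 60
python3 -c "
from h import *
go(.421,.014,.0205)
"
```

```text
time_s: 17.8
tool_pos: [0.419, 0.0143, 0.0186]
tool_rot: [179.9, 0.0, -92.6]
force: [0.2, -0.2, -0.0]
finger_gap: 0.0465
time_s: 18.1
tool_pos: [0.4201, 0.0142, 0.0196]
tool_rot: [-180.0, -0.0, -92.7]
force: [0.2, 0.6, 0.1]
finger_gap: 0.0472
time_s: 18.5
tool_pos: [0.4201, 0.0141, 0.0197]
tool_rot: [-180.0, -0.0, -92.7]
force: [-1.7, 0.1, 4.8]
finger_gap: 0.0223
now [0.4201 0.0141 0.0197] [-1.7997e+02 -1.0000e-02 -9.2670e+01] gap 0.0223 F [-1.7  0.1  4.8] t 18.5
total tx,ty,tz [ 0.    -0.004 -0.004] rows>= 1.0
```

```bash
python3 -m crank '[{"tx":0,"ty":0,"tz":-0.06,"twist":0},{"tx":0,"ty":0,"tz":-0.12,"twist":0},{"tx":0,"ty":0,"tz":-0.16,"twist":0},{"tx":0,"ty":0,"tz":-0.12,"twist":0},{"tx":0,"ty":0,"tz":-0.06,"twist":0}]'
python3 -c "
from h import *
go(.5435,.0898,.122)"
```

```text
time_s: 19.0
tool_pos: [0.421, 0.0143, 0.1256]
tool_rot: [-179.8, -0.0, -92.7]
force: [0.1, -1.0, -0.8]
finger_gap: 0.0223
now [0.421  0.0143 0.1256] [-1.7978e+02 -2.0000e-02 -9.2660e+01] gap 0.0223 F [ 0.1 -1.  -0.8] t 19.0
total tx,ty,tz [-0.406 -0.594  0.02 ] rows>= 3.0
```

```bash
python3 -m crank '[{"tx":-0.06,"ty":-0.09,"tz":0,"twist":0},{"tx":-0.11,"ty":-0.16,"tz":0,"twist":0},{"tx":-0.11,"ty":-0.16,"tz":0,"twist":0},{"tx":-0.08,"ty":-0.12,"tz":0,"twist":0},{"tx":-0.04,"ty":-0.06,"tz":0,"twist":0}]'
python3 -m crank '[{"tx":0,"ty":0,"tz":0.05,"twist":0},{"tx":0,"ty":0,"tz":0.08,"twist":0},{"tx":0,"ty":0,"tz":0.05,"twist":0},{"tx":0,"ty":0,"tz":0,"twist":0},{"tx":0,"ty":0,"tz":0,"twist":0}]'
python3 -m crank '[{"tx":0,"ty":0,"tz":0,"twist":0},{"tx":0,"ty":0,"tz":0,"twist":0},{"tx":0,"ty":0,"tz":0,"twist":0},{"tx":0,"ty":0,"tz":0,"twist":0}]'
python3 -c "
from h import *
go(.5435,.0898,.0705)"
```

```text
time_s: 19.5
tool_pos: [0.5431, 0.0906, 0.123]
tool_rot: [-180.0, 0.1, -92.6]
force: [-1.0, 0.0, -1.4]
finger_gap: 0.0217
time_s: 20.0
tool_pos: [0.54, 0.0878, 0.0864]
tool_rot: [179.9, -0.0, -92.7]
force: [0.5, 0.2, -0.8]
finger_gap: 0.0221
time_s: 20.4
tool_pos: [0.5417, 0.0886, 0.0878]
tool_rot: [-179.9, 0.0, -92.7]
force: [-0.0, -0.2, -1.3]
finger_gap: 0.0221
now [0.5417 0.0886 0.0878] [-1.7995e+02  1.0000e-02 -9.2670e+01] gap 0.0221 F [-0.  -0.2 -1.3] t 20.4
total tx,ty,tz [-0.006 -0.009  0.086] rows>= 1.0
```

```bash
python3 -m crank '[{"tx":-0.006,"ty":-0.008,"tz":0,"twist":0},{"tx":0,"ty":0,"tz":0,"twist":0},{"tx":0,"ty":0,"tz":0.02,"twist":0},{"tx":0,"ty":0,"tz":0.02,"twist":0},{"tx":0,"ty":0,"tz":0.02,"twist":0}]'
python3 -m crank '[{"tx":0,"ty":0,"tz":0.012,"twist":0},{"tx":0,"ty":0,"tz":0.012,"twist":0},{"tx":0,"ty":0,"tz":0,"twist":0},{"tx":0,"ty":0,"tz":0,"twist":0}]'
python3 -c "
from h import *
go(.5435,.0898,.0705)
"
```

```text
time_s: 20.9
tool_pos: [0.5428, 0.0896, 0.0747]
tool_rot: [180.0, -0.0, -92.7]
force: [-0.2, -0.7, -2.7]
finger_gap: 0.0219
time_s: 21.3
tool_pos: [0.5431, 0.0898, 0.0705]
tool_rot: [-180.0, 0.0, -92.7]
force: [-0.2, 0.9, -0.9]
finger_gap: 0.0219
now [0.5431 0.0898 0.0705] [-180.      0.    -92.66] gap 0.0219 F [-0.2  0.9 -0.9] t 21.3
total tx,ty,tz [-0.    -0.002 -0.   ] rows>= 1.0
```

```bash
python3 -m crank '[{"tx":0,"ty":0,"tz":0,"twist":0},{"tx":0,"ty":0,"tz":0,"twist":0},{"tx":0,"ty":0,"tz":0,"twist":0},{"tx":0,"ty":0,"tz":0,"twist":0}]' 0.45
python3 -m crank '[{"tx":0,"ty":0,"tz":-0.06,"twist":0},{"tx":0,"ty":0,"tz":-0.12,"twist":0},{"tx":0,"ty":0,"tz":-0.2,"twist":0},{"tx":0,"ty":0,"tz":-0.15,"twist":0},{"tx":0,"ty":0,"tz":-0.06,"twist":0}]'
python3 -m crank '[{"tx":0,"ty":0,"tz":0,"twist":0},{"tx":0,"ty":0,"tz":0,"twist":0}]'
python3 -c "
from h import *
p,d,i=cam('wrist');cv2.imwrite('pics/w9.png',p);np.savez('w9.npz',p=p,d=d,**{k:np.array(v) for k,v in i.items()})
go(.421,.1625,.19)
flat(p,d,i,(.544,.09),.05)
lids(p,d,i)
meas(p,d,i,dict(oblong=(70,90,69)))
"
```

```text
time_s: 21.7
tool_pos: [0.5433, 0.0898, 0.0707]
tool_rot: [-180.0, 0.0, -92.7]
force: [-0.6, 0.0, -0.3]
finger_gap: 0.0471
time_s: 22.2
tool_pos: [0.5455, 0.0907, 0.1931]
tool_rot: [-179.6, 0.1, -92.6]
force: [0.2, 0.0, -0.3]
finger_gap: 0.047
time_s: 22.4
tool_pos: [0.5423, 0.0893, 0.1877]
tool_rot: [179.9, -0.0, -92.7]
force: [-0.8, 0.1, 0.0]
finger_gap: 0.0471
now [0.5417 0.0892 0.1868] [ 1.7982e+02 -4.0000e-02 -9.2670e+01] gap 0.0472 F [-0.2 -0.3 -1.1] t 22.45
total tx,ty,tz [-0.338  0.62  -0.014] rows>= 3.0 
flat n 8721 z 0.0673 tilt deg [-0.09 -0.09] resid 0.0007
lid px (201, 242, 36, 71) rect [419.6 134.8] [39.8 92.7] 77.4 ell [413.3 138.5] [ 37.4 105. ] knob 0 
lid px (39, 178, 120, 80) rect [500. 261.] [ 74.7 118. ] 9.1 ell [500.  261.4] [ 83.3 134.8] knob 475 [501.1 259.9  44.3]
oblong rect [618.  252.5  97.4  73.7  77.2] circ 616.7 255.3 57.9 ell [array([619.8, 259.9]), array([ 75.8, 125.8]), np.float64(168.1)]
```

View pics/w9.png

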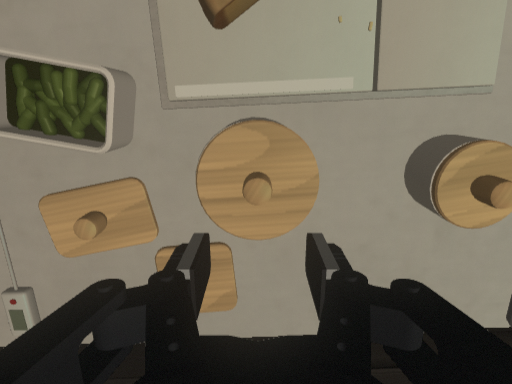

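The large lid is seated level. Next, the square lid.

```bash
python3 -m crank '[{"tx":-0.06,"ty":0.1,"tz":0,"twist":0},{"tx":-0.09,"ty":0.17,"tz":0,"twist":0},{"tx":-0.09,"ty":0.17,"tz":0.1,"twist":0},{"tx":-0.06,"ty":0.12,"tz":0.2,"twist":0},{"tx":-0.03,"ty":0.05,"tz":0.2,"twist":0}]' 0.45
python3 -m crank '[{"tx":0,"ty":0,"tz":0.1,"twist":0},{"tx":0,"ty":0,"tz":0,"twist":0},{"tx":0,"ty":0,"tz":0,"twist":0},{"tx":0,"ty":0,"tz":0,"twist":0}]'
python3 -c "
from h import *
go(.421,.1628,.0200)
"
```

```text
time_s: 22.95
tool_pos: [0.4208, 0.1621, 0.0865]
tool_rot: [179.9, -0.1, -92.5]
force: [0.8, -0.4, -0.0]
finger_gap: 0.0471
time_s: 23.35
tool_pos: [0.4254, 0.1615, 0.0693]
tool_rot: [-179.9, 0.1, -92.7]
force: [0.0, -0.3, -0.4]
finger_gap: 0.047
now [0.4254 0.1615 0.0693] [-1.7991e+02  5.0000e-02 -9.2710e+01] gap 0.047 F [ 0.  -0.3 -0.4] t 23.35
total tx,ty,tz [-0.005  0.023  0.247] rows>= 1.0
```

```bash
python3 -m crank '[{"tx":-0.005,"ty":0.02,"tz":0.04,"twist":0},{"tx":0,"ty":0,"tz":0.08,"twist":0},{"tx":0,"ty":0,"tz":0.08,"twist":0},{"tx":0,"ty":0,"tz":0.04,"twist":0},{"tx":0,"ty":0,"tz":0,"twist":0}]'
python3 -m crank '[{"tx":0,"ty":0,"tz":0,"twist":0},{"tx":0,"ty":0,"tz":0,"twist":0},{"tx":0,"ty":0,"tz":0,"twist":0},{"tx":0,"ty":0,"tz":0,"twist":0}]'
python3 -c "
from h import *
go(.421,.1628,.0200)
"
```

```text
time_s: 23.85
tool_pos: [0.4196, 0.1621, 0.0198]
tool_rot: [179.9, -0.0, -92.7]
force: [-0.5, 0.9, -0.7]
finger_gap: 0.0469
time_s: 24.25
tool_pos: [0.4208, 0.1626, 0.021]
tool_rot: [-179.9, 0.0, -92.7]
force: [-0.1, -0.0, 0.6]
finger_gap: 0.0467
now [0.4208 0.1626 0.021 ] [-1.7994e+02  2.0000e-02 -9.2670e+01] gap 0.0467 F [-0.1 -0.   0.6] t 24.25
total tx,ty,tz [-0.001 -0.001  0.005] rows>= 1.0
```

```bash
python3 -m crank '[{"tx":0,"ty":0,"tz":0.004,"twist":0},{"tx":0,"ty":0,"tz":0,"twist":0},{"tx":0,"ty":0,"tz":0,"twist":0},{"tx":0,"ty":0,"tz":0,"twist":0},{"tx":0,"ty":0,"tz":0,"twist":0}]' 1 60
python3 -m crank '[{"tx":0,"ty":0,"tz":-0.06,"twist":0},{"tx":0,"ty":0,"tz":-0.15,"twist":0},{"tx":0,"ty":0,"tz":-0.2,"twist":0},{"tx":0,"ty":0,"tz":-0.15,"twist":0},{"tx":0,"ty":0,"tz":-0.06,"twist":0}]'
python3 -c "
from h import *
go(.6235,-.2225,.145,103)"
```

```text
time_s: 24.75
tool_pos: [0.4206, 0.1628, 0.0201]
tool_rot: [-180.0, 0.0, -92.7]
force: [-0.9, -0.0, 7.0]
finger_gap: 0.022
time_s: 25.25
tool_pos: [0.4219, 0.1631, 0.1466]
tool_rot: [-179.7, 0.1, -92.7]
force: [0.3, 0.4, -2.3]
finger_gap: 0.0221
now [0.4219 0.1631 0.1466] [-1.7971e+02  6.0000e-02 -9.2660e+01] gap 0.0221 F [ 0.3  0.4 -2.3] t 25.25
total tx,ty,tz [ 1.879 -1.097  0.011] rows>= 9.0 yaw err 15.66 twist -0.174 rows 1.8
```

```bash
python3 -m crank '[{"tx":0.1,"ty":-0.06,"tz":0,"twist":0},{"tx":0.2,"ty":-0.12,"tz":0,"twist":0},{"tx":0.21,"ty":-0.12,"tz":0,"twist":0},{"tx":0.21,"ty":-0.12,"tz":0,"twist":0},{"tx":0.21,"ty":-0.12,"tz":0,"twist":0}]'
python3 -m crank '[{"tx":0.21,"ty":-0.12,"tz":0,"twist":0},{"tx":0.2,"ty":-0.12,"tz":0,"twist":0},{"tx":0.2,"ty":-0.12,"tz":0,"twist":0},{"tx":0.16,"ty":-0.1,"tz":0,"twist":0},{"tx":0.1,"ty":-0.06,"tz":0,"twist":0}]'
python3 -m crank '[{"tx":0,"ty":0,"tz":0,"twist":-0.087},{"tx":0,"ty":0,"tz":0,"twist":-0.087},{"tx":0,"ty":0,"tz":0,"twist":0},{"tx":0,"ty":0,"tz":0,"twist":0},{"tx":0,"ty":0,"tz":0,"twist":0}]'
python3 -c "
from h import *
go(.6235,-.2225,.09,103)
p,d,i=cam('wrist');cv2.imwrite('pics/w10.png',p);np.savez('w10.npz',p=p,d=d,**{k:np.array(v) for k,v in i.items()})
"
```

```text
time_s: 25.75
tool_pos: [0.5188, -0.0302, 0.1425]
tool_rot: [179.9, -0.0, -92.6]
force: [0.8, 0.5, -1.4]
finger_gap: 0.0225
time_s: 26.25
tool_pos: [0.6147, -0.2118, 0.1416]
tool_rot: [179.9, -0.1, -92.9]
force: [-0.9, -0.6, -1.7]
finger_gap: 0.0221
time_s: 26.75
tool_pos: [0.6148, -0.2066, 0.143]
tool_rot: [179.9, 0.0, -77.1]
force: [-0.5, 0.6, -1.3]
finger_gap: 0.022
now [ 0.6148 -0.2066  0.143 ] [ 1.7993e+02  3.0000e-02 -7.7080e+01] gap 0.022 F [-0.5  0.6 -1.3] t 26.75
total tx,ty,tz [ 0.087 -0.025  0.265] rows>= 2.0 yaw err 0.08 twist -0.001 rows 0.0
```

View pics/w10.png

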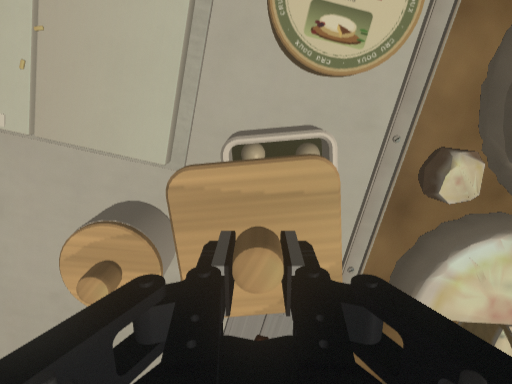

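The held lid's far edge runs (180,171)→(330,157) and the pot's far rim (235,136)→(325,131). I compare their angles.

```bash
python3 - <<'E'
from h import *
p,d,i=load("w10.npz")
w=pts(d,i)
hsv=cv2.cvtColor(p,cv2.COLOR_BGR2HSV)
m=((hsv[...,1]>60)&(hsv[...,0]>8)&(hsv[...,0]<28)&(w[...,2]>.12)&(w[...,2]<.155))
zt=np.median(w[m][:,2]); print("lid z",zt)
# far edge: topmost mask pixel per column
for nm,mm,cols,zz in [("lid",m,range(190,325),zt),("pot",(w[...,2]>.05)&(w[...,2]<.0615)&(hsv[...,1]<75),range(245,320),.058)]:
    P=[]
    for u in cols:
        v=np.nonzero(mm[:170 if nm=="pot" else 384,u])[0]
        if len(v): P.append(ray(u,v[0],zz,i)[:2])
    P=np.array(P); vx,vy,x0,y0=cv2.fitLine(P.astype(np.float32),cv2.DIST_HUBER,0,.01,.01).ravel()
    print(nm,len(P),np.degrees(np.arctan2(vy,vx)),x0,y0)
for fn in ["w7.npz"]:
    p,d,i=load(fn); lids(p,d,i)
E
python3 -c "
from h import *
p,d,i=load('w8.npz'); lids(p,d,i,(50,120,170,235))"
```

```text
lid z 0.1398602841804349
lid 135 -71.86541 0.6555108 -0.18940373
pot 75 -72.36365 0.6668238 -0.2129351
lid px (478, 257, 34, 57) rect [ 386.7 -380.4] [28.2 74.7] 68.8 ell [ 382.3 -378.7] [25.9 72.1] knob 0 
lid px (0, 243, 73, 71) rect [421.7 161.9] [88.1 89.3] 2.4 ell [421.5 157.1] [ 82.8 101.7] knob 418 [422.6 161.2  44.1]
lid px (111, 229, 76, 59) rect [445.8  27.1] [54.7 95.4] 46.0 ell [445.  27.] [50.6 96.2] knob 65 [429.7  18.3  43.6]
lid px (64, 135, 95, 86) rect [420.7 163.2] [86.2 87.8] 2.5 ell [420.8 163.3] [96.3 99.1] knob 512 [421.5 162.2  44.4]
```

```bash
python3 -m crank '[{"tx":0.04,"ty":-0.012,"tz":0,"twist":0},{"tx":0.047,"ty":-0.014,"tz":0.05,"twist":0},{"tx":0,"ty":0,"tz":0.1,"twist":0},{"tx":0,"ty":0,"tz":0.1,"twist":0},{"tx":0,"ty":0,"tz":0.02,"twist":0}]'
python3 -m crank '[{"tx":0,"ty":0,"tz":0,"twist":0},{"tx":0,"ty":0,"tz":0,"twist":0},{"tx":0,"ty":0,"tz":0,"twist":0},{"tx":0,"ty":0,"tz":0,"twist":0},{"tx":0,"ty":0,"tz":0,"twist":0}]'
python3 -c "
from h import *
go(.6235,-.2225,.0708,103)
"
```

```text
time_s: 27.3
tool_pos: [0.6218, -0.2236, 0.0859]
tool_rot: [179.7, 0.1, -77.1]
force: [-0.4, -0.6, -1.3]
finger_gap: 0.0221
time_s: 27.8
tool_pos: [0.6249, -0.2229, 0.0906]
tool_rot: [-179.9, -0.1, -77.0]
force: [0.8, -0.6, -2.4]
finger_gap: 0.0221
now [ 0.6249 -0.2229  0.0906] [-1.7993e+02 -5.0000e-02 -7.7000e+01] gap 0.0221 F [ 0.8 -0.6 -2.4] t 27.8
total tx,ty,tz [-0.004  0.006  0.099] rows>= 1.0 yaw err -0.0 twist 0.0 rows 0.0
```

```bash
python3 -m crank '[{"tx":-0.003,"ty":0.003,"tz":0.015,"twist":0},{"tx":0,"ty":0,"tz":0.02,"twist":0},{"tx":0,"ty":0,"tz":0.02,"twist":0},{"tx":0,"ty":0,"tz":0.015,"twist":0},{"tx":0,"ty":0,"tz":0.01,"twist":0}]'
python3 -m crank '[{"tx":0,"ty":0,"tz":0.01,"twist":0},{"tx":0,"ty":0,"tz":0.005,"twist":0},{"tx":0,"ty":0,"tz":0,"twist":0},{"tx":0,"ty":0,"tz":0,"twist":0}]'
python3 -c "
from h import *
go(.6235,-.2225,.0708,103)
"
```

```text
time_s: 28.3
tool_pos: [0.6232, -0.2222, 0.0729]
tool_rot: [180.0, 0.0, -77.0]
force: [-0.9, -0.8, -1.3]
finger_gap: 0.0223
time_s: 28.7
tool_pos: [0.6237, -0.2223, 0.0708]
tool_rot: [-180.0, -0.0, -77.0]
force: [-0.2, 0.1, -2.0]
finger_gap: 0.0219
now [ 0.6237 -0.2223  0.0708] [-1.7998e+02 -1.0000e-02 -7.7000e+01] gap 0.0219 F [-0.2  0.1 -2. ] t 28.7
total tx,ty,tz [0.001 0.001 0.   ] rows>= 1.0 yaw err -0.0 twist 0.0 rows 0.0
```

```bash
python3 -m crank '[{"tx":0,"ty":0,"tz":0,"twist":0},{"tx":0,"ty":0,"tz":0,"twist":0},{"tx":0,"ty":0,"tz":0,"twist":0},{"tx":0,"ty":0,"tz":0,"twist":0}]' 0.45
python3 -m crank '[{"tx":0,"ty":0,"tz":-0.06,"twist":0},{"tx":0,"ty":0,"tz":-0.12,"twist":0},{"tx":0,"ty":0,"tz":-0.2,"twist":0},{"tx":0,"ty":0,"tz":-0.15,"twist":0},{"tx":0,"ty":0,"tz":-0.06,"twist":0}]'
python3 -m crank '[{"tx":0,"ty":0,"tz":0,"twist":0},{"tx":0,"ty":0,"tz":0,"twist":0}]'
python3 -c "
from h import *
p,d,i=cam('wrist');cv2.imwrite('pics/w11.png',p);np.savez('w11.npz',p=p,d=d,**{k:np.array(v) for k,v in i.items()})
go(.500,.2605,.18,87.3)
flat(p,d,i,(.6235,-.2225),.04)
"
```

```text
time_s: 29.1
tool_pos: [0.6239, -0.2224, 0.0711]
tool_rot: [-180.0, -0.0, -77.0]
force: [-0.5, -0.4, -0.6]
finger_gap: 0.0475
time_s: 29.6
tool_pos: [0.6264, -0.2226, 0.1941]
tool_rot: [-179.6, -0.2, -77.0]
force: [0.3, 1.2, 1.0]
finger_gap: 0.0468
time_s: 29.8
tool_pos: [0.6227, -0.2222, 0.1876]
tool_rot: [179.9, 0.0, -77.0]
force: [-0.2, -0.4, -0.1]
finger_gap: 0.047
now [ 0.6221 -0.2221  0.1865] [ 1.7981e+02  1.0000e-01 -7.7000e+01] gap 0.0473 F [-0.2  0.  -1.2] t 29.85
total tx,ty,tz [-2.488  0.052  0.037] rows>= 10.0 yaw err -15.7 twist 0.174 rows 1.8
flat n 5077 z 0.0672 tilt deg [-0.13 -0.07] resid 0.0007
```

View pics/w11.png

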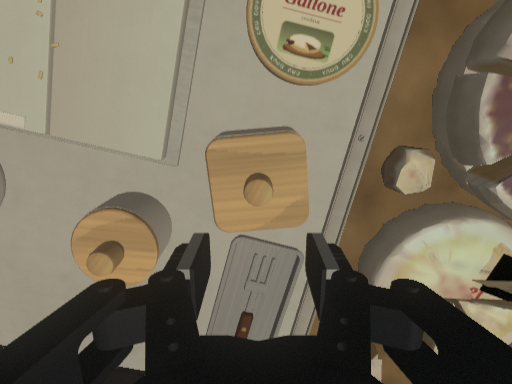

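```bash
python3 -m crank '[{"tx":-0.12,"ty":0,"tz":0,"twist":0},{"tx":-0.22,"ty":0.005,"tz":0,"twist":0},{"tx":-0.23,"ty":0.005,"tz":0,"twist":0},{"tx":-0.24,"ty":0.005,"tz":0,"twist":0},{"tx":-0.24,"ty":0.005,"tz":0,"twist":0}]'
python3 -m crank '[{"tx":-0.24,"ty":0.005,"tz":0,"twist":0},{"tx":-0.24,"ty":0.005,"tz":0,"twist":0},{"tx":-0.24,"ty":0.005,"tz":0,"twist":0},{"tx":-0.24,"ty":0.005,"tz":0,"twist":0},{"tx":-0.2,"ty":0.005,"tz":0,"twist":0}]'
python3 -m crank '[{"tx":-0.18,"ty":0.005,"tz":0,"twist":0},{"tx":-0.09,"ty":0,"tz":0,"twist":0},{"tx":0,"ty":0,"tz":0,"twist":0},{"tx":0,"ty":0,"tz":0,"twist":0},{"tx":0,"ty":0,"tz":0,"twist":0}]'
python3 -c "
from h import *
p,d,i=cam('wrist');cv2.imwrite('pics/w12.png',p);np.savez('w12.npz',p=p,d=d,**{k:np.array(v) for k,v in i.items()})
go(.500,.2605,.02,103)
lids(p,d,i)
"
```

```text
time_s: 30.35
tool_pos: [0.5702, -0.0172, 0.1862]
tool_rot: [179.8, 0.1, -77.0]
force: [0.6, -0.3, 0.5]
finger_gap: 0.0472
time_s: 30.85
tool_pos: [0.5127, 0.2086, 0.1866]
tool_rot: [179.8, 0.0, -76.9]
force: [0.9, 0.2, -0.8]
finger_gap: 0.0472
time_s: 31.35
tool_pos: [0.5028, 0.256, 0.1875]
tool_rot: [179.9, -0.1, -77.2]
force: [0.4, -0.8, -0.2]
finger_gap: 0.0471
now [0.503  0.256  0.1877] [ 1.7991e+02 -9.0000e-02 -7.7220e+01] gap 0.0473 F [-0.2  0.8  0.3] t 31.4
total tx,ty,tz [-0.027  0.008  0.839] rows>= 4.0 yaw err 0.22 twist -0.002 rows 0.0
lid px (194, 136, 115, 75) rect [499.6 262.2] [ 74.6 115.8] 9.1 ell [499.7 261.8] [ 82.6 130.8] knob 488 [500.7 262.3  44.8]
```

View pics/w12.png

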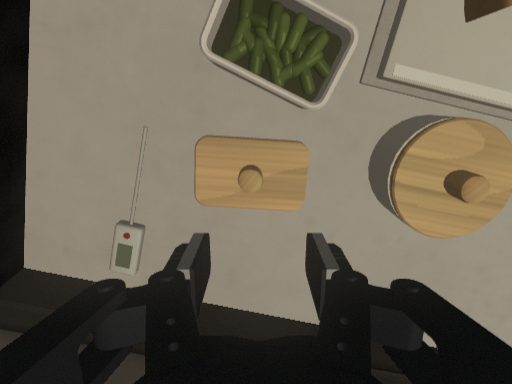

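The oblong lid is at (252,174) and its pot at (280,40).

```bash
python3 -m crank '[{"tx":-0.028,"ty":0.006,"tz":0.1,"twist":0},{"tx":0,"ty":0,"tz":0.2,"twist":0},{"tx":0,"ty":0,"tz":0.2,"twist":0},{"tx":0,"ty":0,"tz":0.12,"twist":0},{"tx":0,"ty":0,"tz":0.06,"twist":0}]'
python3 -m crank '[{"tx":0,"ty":0,"tz":0.03,"twist":0},{"tx":0,"ty":0,"tz":0,"twist":0},{"tx":0,"ty":0,"tz":0,"twist":0},{"tx":0,"ty":0,"tz":0,"twist":0}]'
python3 -c "
from h import *
go(.500,.2615,.0203)
"
```

```text
time_s: 31.9
tool_pos: [0.4989, 0.2606, 0.0497]
tool_rot: [179.7, -0.1, -77.2]
force: [-0.8, 0.3, -0.2]
finger_gap: 0.047
time_s: 32.3
tool_pos: [0.5012, 0.2646, 0.0483]
tool_rot: [-179.8, 0.0, -77.0]
force: [0.5, -0.1, 0.5]
finger_gap: 0.0472
now [0.5012 0.2646 0.0483] [-1.7982e+02  4.0000e-02 -7.7020e+01] gap 0.0472 F [ 0.5 -0.1  0.5] t 32.3
total tx,ty,tz [0.014 0.01  0.14 ] rows>= 1.0
```

```bash
python3 -m crank '[{"tx":0.01,"ty":0.003,"tz":0.04,"twist":0},{"tx":0,"ty":0,"tz":0.05,"twist":0},{"tx":0,"ty":0,"tz":0.04,"twist":0},{"tx":0,"ty":0,"tz":0.006,"twist":0},{"tx":0,"ty":0,"tz":0,"twist":0}]'
python3 -m crank '[{"tx":0,"ty":0,"tz":0,"twist":0},{"tx":0,"ty":0,"tz":0,"twist":0},{"tx":0,"ty":0,"tz":0,"twist":0}]'
python3 -c "
from h import *
go(.500,.2615,.0203)
"
```

```text
time_s: 32.8
tool_pos: [0.4991, 0.2617, 0.0186]
tool_rot: [179.9, -0.0, -77.0]
force: [-0.3, 0.5, -0.9]
finger_gap: 0.0469
time_s: 33.1
tool_pos: [0.5, 0.2621, 0.0198]
tool_rot: [-180.0, 0.0, -77.0]
force: [-0.1, 0.5, -0.2]
finger_gap: 0.047
now [0.5    0.2621 0.0198] [-1.7996e+02  1.0000e-02 -7.7000e+01] gap 0.047 F [-0.1  0.5 -0.2] t 33.1
total tx,ty,tz [ 0.003  0.001 -0.002] rows>= 1.0
```

```bash
python3 -m crank '[{"tx":0,"ty":0,"tz":0,"twist":0},{"tx":0,"ty":0,"tz":0,"twist":0},{"tx":0,"ty":0,"tz":0,"twist":0},{"tx":0,"ty":0,"tz":0,"twist":0},{"tx":0,"ty":0,"tz":0,"twist":0}]' 1 60
python3 -m crank '[{"tx":0,"ty":0,"tz":-0.06,"twist":0},{"tx":0,"ty":0,"tz":-0.15,"twist":0},{"tx":0,"ty":0,"tz":-0.2,"twist":0},{"tx":0,"ty":0,"tz":-0.15,"twist":0},{"tx":0,"ty":0,"tz":-0.06,"twist":0}]'
python3 -m crank '[{"tx":0,"ty":0,"tz":0,"twist":0.06},{"tx":0,"ty":0,"tz":0,"twist":0.09},{"tx":0,"ty":0,"tz":0,"twist":0.093},{"tx":0,"ty":0,"tz":0,"twist":0},{"tx":0,"ty":0,"tz":0,"twist":0}]'
python3 -c "
from h import *
go(.6198,.263,.143,81.1)"
```

```text
time_s: 33.6
tool_pos: [0.5001, 0.2621, 0.02]
tool_rot: [-180.0, 0.0, -77.0]
force: [-0.4, 0.7, 4.2]
finger_gap: 0.0221
time_s: 34.1
tool_pos: [0.5013, 0.2631, 0.147]
tool_rot: [-179.7, 0.1, -77.0]
force: [-0.5, -0.0, -1.7]
finger_gap: 0.0221
time_s: 34.6
tool_pos: [0.499, 0.2614, 0.1426]
tool_rot: [179.9, -0.1, -98.7]
force: [-0.1, -0.7, -1.5]
finger_gap: 0.022
now [0.499  0.2614 0.1426] [ 1.7992e+02 -6.0000e-02 -9.8690e+01] gap 0.022 F [-0.1 -0.7 -1.5] t 34.6
total tx,ty,tz [-0.099 -0.596 -0.003] rows>= 3.0 yaw err -0.21 twist 0.002 rows 0.0
```

```bash
python3 -m crank '[{"tx":-0.015,"ty":-0.09,"tz":0,"twist":0},{"tx":-0.026,"ty":-0.16,"tz":0,"twist":0},{"tx":-0.026,"ty":-0.16,"tz":0,"twist":0},{"tx":-0.02,"ty":-0.12,"tz":0,"twist":0},{"tx":-0.01,"ty":-0.06,"tz":0,"twist":0}]'
python3 -m crank '[{"tx":0,"ty":0,"tz":0,"twist":0},{"tx":0,"ty":0,"tz":0,"twist":0},{"tx":0,"ty":0,"tz":0,"twist":0},{"tx":0,"ty":0,"tz":0,"twist":0},{"tx":0,"ty":0,"tz":0,"twist":0}]'
python3 - <<'E'
from h import *
go(.6198,.263,.09,81.1)
p,d,i=cam('wrist');cv2.imwrite('pics/w13.png',p);np.savez('w13.npz',p=p,d=d,**{k:np.array(v) for k,v in i.items()})
w=pts(d,i)
hsv=cv2.cvtColor(p,cv2.COLOR_BGR2HSV)
m=((hsv[...,1]>60)&(hsv[...,0]>8)&(hsv[...,0]<28)&(w[...,2]>.12)&(w[...,2]<.155))
zt=np.median(w[m][:,2]); print("lid z",zt)
for nm,mm,cols,zz in [("lid",m,range(180,335),zt),("pot",(w[...,2]>.05)&(w[...,2]<.0615)&(hsv[...,1]<75),range(230,310),.058)]:
    P=[]
    for u in cols:
        v=np.nonzero(mm[:,u])[0]
        if len(v): P.append(ray(u,v[0],zz,i)[:2])
    P=np.array(P); vx,vy,x0,y0=cv2.fitLine(P.astype(np.float32),cv2.DIST_HUBER,0,.01,.01).ravel()
    print(nm,len(P),np.degrees(np.arctan2(vy,vx)),x0,y0)
E
```

```text
time_s: 35.1
tool_pos: [0.6215, 0.2615, 0.1426]
tool_rot: [-180.0, -0.0, -98.9]
force: [-0.0, -0.1, -1.1]
finger_gap: 0.0219
time_s: 35.6
tool_pos: [0.6184, 0.2632, 0.1437]
tool_rot: [180.0, -0.0, -98.8]
force: [0.4, -0.4, -1.8]
finger_gap: 0.0222
now [0.6184 0.2632 0.1437] [ 1.80e+02 -1.00e-02 -9.88e+01] gap 0.0222 F [ 0.4 -0.4 -1.8] t 35.6
total tx,ty,tz [-0.    -0.007  0.269] rows>= 2.0 yaw err -0.1 twist 0.001 rows 0.0
lid z 0.14074327003293252
lid 155 77.23227 0.65639037 0.2573754
pot 80 77.175804 0.6543576 0.24288233
```

View pics/w13.png

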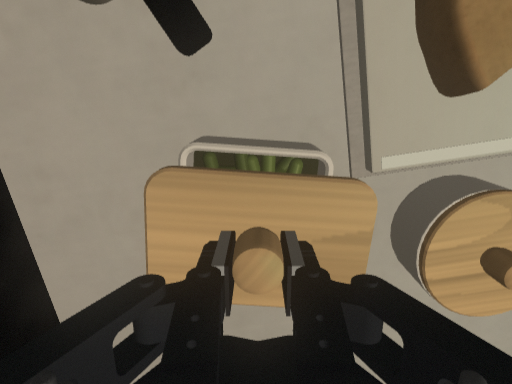

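Edge angles agree to 0.1°, so I lower it.

```bash
python3 -m crank '[{"tx":0,"ty":-0.006,"tz":0.06,"twist":0.001},{"tx":0,"ty":0,"tz":0.1,"twist":0},{"tx":0,"ty":0,"tz":0.08,"twist":0},{"tx":0,"ty":0,"tz":0.03,"twist":0},{"tx":0,"ty":0,"tz":0,"twist":0}]'
python3 -m crank '[{"tx":0,"ty":0,"tz":0,"twist":0},{"tx":0,"ty":0,"tz":0,"twist":0},{"tx":0,"ty":0,"tz":0,"twist":0},{"tx":0,"ty":0,"tz":0,"twist":0},{"tx":0,"ty":0,"tz":0,"twist":0}]'
python3 -c "
from h import *
go(.6198,.263,.0708,81.1)
"
```

```text
time_s: 36.15
tool_pos: [0.6192, 0.2619, 0.0873]
tool_rot: [179.8, -0.1, -99.0]
force: [-0.6, -0.7, -0.4]
finger_gap: 0.022
time_s: 36.65
tool_pos: [0.6208, 0.2627, 0.09]
tool_rot: [-180.0, 0.0, -99.0]
force: [0.7, 0.2, -2.1]
finger_gap: 0.0224
now [0.6208 0.2627 0.09  ] [-1.7996e+02  2.0000e-02 -9.8970e+01] gap 0.0224 F [ 0.7  0.2 -2.1] t 36.65
total tx,ty,tz [-0.001  0.005  0.096] rows>= 1.0 yaw err 0.07 twist -0.001 rows 0.0
```

```bash
python3 -m crank '[{"tx":-0.001,"ty":0.003,"tz":0.015,"twist":0},{"tx":0,"ty":0,"tz":0.02,"twist":0},{"tx":0,"ty":0,"tz":0.02,"twist":0},{"tx":0,"ty":0,"tz":0.015,"twist":0},{"tx":0,"ty":0,"tz":0.01,"twist":0}]'
python3 -m crank '[{"tx":0,"ty":0,"tz":0.01,"twist":0},{"tx":0,"ty":0,"tz":0.004,"twist":0},{"tx":0,"ty":0,"tz":0,"twist":0},{"tx":0,"ty":0,"tz":0,"twist":0}]'
python3 -c "
from h import *
go(.6198,.263,.0705,81.1)
"
```

```text
time_s: 37.15
tool_pos: [0.6196, 0.2627, 0.0727]
tool_rot: [180.0, -0.0, -99.0]
force: [-0.8, -0.3, -0.3]
finger_gap: 0.022
time_s: 37.55
tool_pos: [0.62, 0.263, 0.0708]
tool_rot: [-180.0, 0.0, -99.0]
force: [-0.5, 0.4, -1.0]
finger_gap: 0.0219
now [0.62   0.263  0.0708] [-1.7999e+02  1.0000e-02 -9.8960e+01] gap 0.0219 F [-0.5  0.4 -1. ] t 37.55
total tx,ty,tz [0.    0.001 0.002] rows>= 1.0 yaw err 0.06 twist -0.001 rows 0.0
```

```bash
python3 -m crank '[{"tx":0,"ty":0,"tz":0,"twist":0},{"tx":0,"ty":0,"tz":0,"twist":0},{"tx":0,"ty":0,"tz":0,"twist":0},{"tx":0,"ty":0,"tz":0,"twist":0}]' 0.45
python3 -m crank '[{"tx":0,"ty":0,"tz":-0.06,"twist":0},{"tx":0,"ty":0,"tz":-0.12,"twist":0},{"tx":0,"ty":0,"tz":-0.2,"twist":0},{"tx":0,"ty":0,"tz":-0.15,"twist":0},{"tx":0,"ty":0,"tz":-0.06,"twist":0}]'
python3 -m crank '[{"tx":0,"ty":0.1,"tz":0,"twist":0},{"tx":0,"ty":0.2,"tz":0,"twist":0},{"tx":0,"ty":0.2,"tz":0,"twist":0},{"tx":0,"ty":0.1,"tz":0,"twist":0},{"tx":0,"ty":0,"tz":0,"twist":0}]'
python3 -m crank '[{"tx":0,"ty":0,"tz":0,"twist":0},{"tx":0,"ty":0,"tz":0,"twist":0},{"tx":0,"ty":0,"tz":0,"twist":0}]'
python3 - <<'E'
from h import *
p,d,i=cam('wrist');cv2.imwrite('pics/w14.png',p)
for nm,c,r in [("ob",(.62,.263),.036),("lg",(.544,.09),.05)]: print(nm); flat(p,d,i,c,r)
p,d,i=cam('top');cv2.imwrite('pics/top1.png',cv2.resize(p[100:300,100:420],None,fx=2.5,fy=2.5,interpolation=cv2.INTER_CUBIC))
for nm,c,r in [("ob",(.619,.263),.034),("lg",(.543,.09),.048),("sm",(.531,-.106),.034),("sq",(.6225,-.222),.038)]: print(nm); flat(p,d,i,c,r)
print(robot.read_state()["force"],robot.read_state()["tool_pos"])
E
```

```text
time_s: 37.95
tool_pos: [0.6201, 0.263, 0.071]
tool_rot: [-180.0, 0.0, -99.0]
force: [0.4, 0.1, 0.4]
finger_gap: 0.0471
time_s: 38.45
tool_pos: [0.6221, 0.2646, 0.1941]
tool_rot: [-179.6, 0.3, -99.0]
force: [-0.3, 0.8, 0.2]
finger_gap: 0.047
time_s: 38.95
tool_pos: [0.497, 0.283, 0.1882]
tool_rot: [179.9, -0.1, -98.6]
force: [0.1, -0.6, 0.7]
finger_gap: 0.0468
time_s: 39.25
tool_pos: [0.5029, 0.2808, 0.1886]
tool_rot: [-180.0, 0.0, -99.1]
force: [0.1, -0.1, -0.5]
finger_gap: 0.0469
ob
flat n 4882 z 0.067 tilt deg [-0.07  0.05] resid 0.0007
lg
flat n 7843 z 0.0674 tilt deg [-0.09 -0.06] resid 0.0007
ob
flat n 332 z 0.0649 tilt deg [0.05 0.11] resid 0.0021
lg
flat n 836 z 0.0651 tilt deg [-0.08 -0.22] resid 0.0019
sm
flat n 354 z 0.0652 tilt deg [-0.28 -0.17] resid 0.0019
sq
flat n 451 z 0.065 tilt deg [-0.34 -0.02] resid 0.002
[-0.19105263  0.43773298 -0.81520843] [0.50245834 0.28111401 0.18850918]
```

View pics/w14.png

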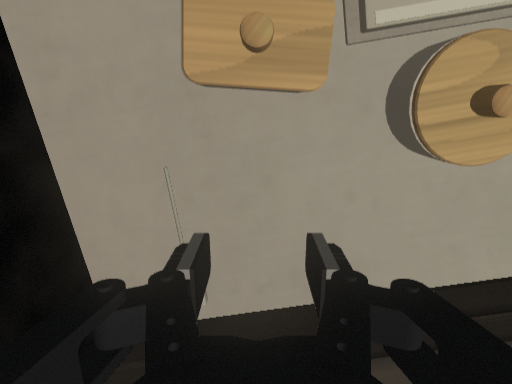

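View pics/top1.png

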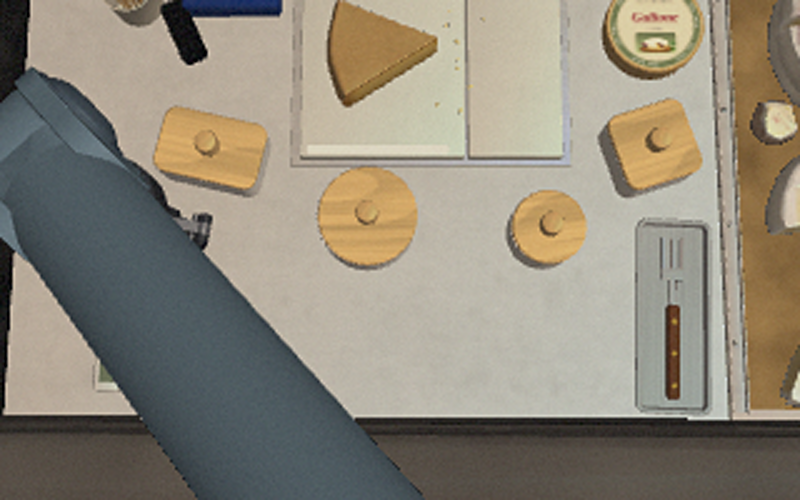

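The top view shows all four lids on their pots, at (210,148), (367,216), (547,227) and (655,146). The fork is flat in the tray at (673,330), and the arm is clear. I hand in.

```bash
python3 -c "
from station import robot
print(robot.finish_job())"
```

```text
the job is handed in; nothing more can be done
None
```

I laid the fork flat in the cutlery tray first, then put the small, large, square and oblong lids on their own pots, and handed the job in at about 39 s of the 128 s allowed.

- **Lids:** both the wrist and top cameras put every lid plate level, within about 0.35° of tilt. Plate tops read 67 mm in the wrist view and 65 mm in the top view. They should be 66 mm, so the 1 mm either way is within the camera calibration.
- **Fork:** when I released it, the handle top read about 16 mm, which is right for lying flat on the tray floor. The last top view shows it still lying in the tray.
- **Pots and forces:** no tipping was visible. The largest force in the readings I printed was about 7 N, while gripping the lids.
- **Hand-in:** the arm stood clear of everything at the end, and no check failed.

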